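# Collect an order of agar plates and cartons from the dispenser's catch tray

### The job

The dispensing cabinet has delivered an order into its catch tray. Collect all of it in the open-front tote, everything standing flat on the tote's floor: slide the lifter's blade under each agar plate's carrier and carry it over level, never touching the plates or their carriers with the fingers, and move any cartons by hand. Once all the plates are in the tote, lay the lifter back flat on its mat; knock nothing over.

Things in the scene. Friction and masses are not known exactly. Their poses are not given: they have to be found in the camera images.
- dispenser: White cabinet with an aluminium catch tray, fixed. Origin: on the bench under the tray's middle; x points from the tray's open front to the cabinet, y to the left. Tray floor 4 mm above the bench, x = -85 to 72 mm, y = +-163 mm; side walls 14 mm high, stop rib 12 mm high at x = 72 to 77 mm, no front wall; cabinet front at x = 130 mm, 200 mm high.
- tote: Grey open-front tote (shallow tray), fixed. Origin: on the bench under its middle; x points from the open front to the back wall, y to the left. Floor 4 mm above the bench, from x = -85 to +80 mm and y = -175 to +175 mm; side walls 24 mm high, back wall 14 mm high, no front wall.
- mat: Black rubber mat, 150 (x) x 85 (y) x 2 mm, fixed flat on the bench; the lifter lies on it. Origin: centre of its underside.
- lifter: Steel lifter like a plasterer's trowel, 200 g. Origin: underside of the blade below the grip; x to the tip, z up. Blade 3 mm thick, 54 mm wide, x = -50 to 50 mm, then 44 wide to the tip at x = 78. Post on it (x = -40 to -32 mm, 36 wide) carries a handle bar along x: 22 mm wide (y), z = 76 to 100 mm, free from x = -41 to 43. Balanced near the grip. A carrier sits on it centred at x = 30.
- lifter_grip (a point): Middle of the lifter's handle bar: x = 0, y = 0, z = 88 mm in the lifter's frame. Axes as the lifter's.
- lifter_mid (a point): Middle of the lifter's length, on the blade's underside: x = 14 mm in the lifter's frame; it lies over the middle of the mat when the lifter is put back.
- plate_1: Agar plate: an open petri dish fixed on a square aluminium carrier with four rubber feet, 160 g in all; may be absent. Carrier 100 x 100 mm, its underside 12 mm above what it stands on, the dish's rim 32 mm. Feet 10 mm thick, centred at x, y = +-43 mm: 76 mm clear between them on every side. Origin: centre, level with the bottom of the feet; z up, x and y along the edges.
- plate_2: Agar plate: an open petri dish fixed on a square aluminium carrier with four rubber feet, 160 g in all; may be absent. Carrier 100 x 100 mm, its underside 12 mm above what it stands on, the dish's rim 32 mm. Feet 10 mm thick, centred at x, y = +-43 mm: 76 mm clear between them on every side. Origin: centre, level with the bottom of the feet; z up, x and y along the edges.
- carton_1: White strip carton, 45 (x) x 75 (y) x 29 (z) mm, closed, light; may be absent. Origin: centre of its underside.
- carton_2: White strip carton, 45 (x) x 75 (y) x 29 (z) mm, closed, light; may be absent. Origin: centre of its underside.
- oil_bottle: Bystander: small white bottle, 33 mm thick, 75 mm tall, standing between the cabinet and the tote. Origin: centre of its underside.

How it is judged:
By the outcome, as a careful person would: the job done as asked, in the order asked, and still so for the second after the job is handed in, with the robot touching nothing.
Of plate_1, plate_2, carton_1, carton_2 only 3 to 4 are there at a start; the rules pass over those that are not, and their reading is None.
At some moment in a run one of plate_1, plate_2, carton_1, carton_2 may be knocked a few centimetres aside while the robot is not near it.
It also fails if it takes over 210 s, if anything falls off the work surface, if the arm or the gripper's body presses on something with over 40 N, if the wrist force passes 120 N, or if a joint passes its speed limit or range.

### The arm

A 7-joint arm with a two-finger parallel gripper is mounted at the origin on a cart in front of the work surface, level with it; the furniture and walls round the work are solid. World frame = base frame: x ahead of the robot, y to its left, z up, the work surface at z = 0. Lengths are in mm, angles in rad, forces in N, time in s.
With the tool pointing down it reaches from about 425 to 950 mm from the base axis. Payload 4.7 kg.
Tool frame: the origin (TCP) lies at the very end of the fingers, on their centre line; the grasp point (between the pads) lies 19 mm behind it; z points along the fingers, y is the line along which they close (so a half turn about z gives the same grasp; the last joint's range is limited). The gripper opens to 85 mm and grips with 20 to 120 N. Pads are 22 mm wide; open, the fingers measure 114 mm over their backs; the gripper's body (76 mm by 85 mm) begins 54 mm behind the grasp point. The pads swing forward as they close: fully open they stand 13 mm farther back than shut.
Start: joints at [-1.181, 0.469, -0.049, 1.532, 0.024, 1.141, -0.082], TCP at [274.461, 616.7, 231.335] pointing down, gripper open.
Joint ranges: [-2.59, 2.59], [-0.33, 1.99], [-1.39, 1.29], [0.1, 2.45], [-1.04, 4.18], [0.21, 1.99], [-2.66, 2.66]. Speed limits (rad/s): [2.57, 2.57, 3.14, 3.14, 3.14, 3.14, 3.14].

### API

Orientations are given as a unit quaternion [w, x, y, z].
In Python, from workcell import bot gives the robot as it stands.
- The arm moves only by the tool servo_tool, never from a script. Its argument "plan" is a list of rows, each an object with "offset": the shift along the tool's x, y, z each as a share of 25 cm, from -1 to 1, a list of three; "turn": the turn, a rotation vector about the tool's x, y, z each as a share of pi/2 rad, from -1 to 1, a list of three. In form: [{"offset": [dx, dy, dz], "turn": [wx, wy, wz]}, ...]. A call has 1 to 5 rows; each row is the pose to reach, as a shift and turn from the pose commanded when the call began, along the tool's axes at that moment; what a row does not reach only later rows make up. A row lasts 1/12 s, in which the tool goes at most 41.7 mm and 7.16 degrees, less where a joint would pass 70% of its speed; a pose out of reach is approached as far as the arm can. A call with a number of a shift or a turn outside -1 to 1 is refused whole. A call with a gripper value outside its range is refused whole. "claw" is the opening, from 0 (shut) to 1 (fully open), set as the call begins (left out, the last holds). The fingers move at their own pace and stop on an object; "grip_force" is the grip in N (left out, the last holds). Time passes only in rows, so rows that repeat a pose let the fingers close. It gives the time, the measured TCP pose, the force, the opening and the grip force at its end, in the units of the state.
- bot.sense(): the state, without advancing time (a new reading comes with each control period).
- bot.capture(name): name is "scene" or "top"; returns (picture, depth): 480x640x3 uint8, blue, green, red; 480x640 float32, mm along the optical axis (not along the pixel's ray), 0 where there is no reading.
- bot.camera_model(name): a dict with "fx", "fy", "cx", "cy" (pixels), "dist_coeffs" ([k1, k2, p1, p2, k3] as OpenCV has them; the pictures are not rectified), "rvec" (rotation vector, rad) and "tvec" (3), from world to camera coordinates, as OpenCV has them. Camera axes: x right, y down, z forward; pixel columns grow to the right and rows downward; lengths in mm; the calibration is good to about 2 mm. A picture is of the moment at which its call begins. camera_model takes no time and is no camera call.
- bot.sign_off(): hands the job in; it is judged then, once.
The state is a dict: "time_s": time; "joint_pos": joint angles; "qvel": joint speeds; "joint_torque": joint torques, N m; "position": TCP position; "tcp_rot": TCP orientation; "ft_force": force on the tool from outside, world axes, zero at the start; "wrist_torque": the same for the moment, N m; "width": finger opening in mm; "grip_force": force on a finger pad.
Only numpy, scipy, OpenCV 4.12 (cv2) and the standard library are available. Lean on these libraries where they do the work, as an engineer would, in place of code of your own. Each camera call takes 0.05 s, during which the arm holds its last target. There are 200 camera calls.

## Working session

There is one attempt and no reset: what is moved stays moved. The work goes in short steps, Python scripts to look and compute and a tool call to move; the robot and the scene stay as the last step left them, time stands still between calls to the robot, and variables do not carry over. Pictures are saved under pics/ and viewed, at most 14 in all, crops included, and the job is handed in when it is done.

Besides the shell and the picture viewer there is one more tool, called after ">>>" as name(argument=value, ...), one argument or row to a line, values as JSON. servo_tool: Moves the arm, as the interface text tells. Shift numbers are shares of 25 cm and turn numbers shares of pi/2 rad, none past 1 either way. Its arguments: {"type":"object","properties":{"plan":{"type":"array","items":{"type":"object","properties":{"offset":{"type":"array","items":{"type":"number","minimum":-1,"maximum":1}},"turn":{"type":"array","items":{"type":"number","minimum":-1,"maximum":1}}}}},"claw":{"type":"number"},"grip_force":{"type":"number"}},"required":["plan"]}

```bash
mkdir -p pics; ls; cat > h.py <<'E'
import numpy as np, cv2
from workcell import bot
from scipy.spatial.transform import Rotation as R
def cam(n):
    m=bot.camera_model(n); K=np.array([[m['fx'],0,m['cx']],[0,m['fy'],m['cy']],[0,0,1.]])
    return K,np.array(m['dist_coeffs'],float),cv2.Rodrigues(np.array(m['rvec'],float))[0],np.array(m['tvec'],float).ravel()
def ray(n,px,z):
    K,d,Rm,t=cam(n); p=cv2.undistortPoints(np.array(px,float).reshape(-1,1,2),K,d).reshape(-1,2)
    D=np.c_[p,np.ones(len(p))]@Rm; c=-Rm.T@t
    return c+D*((z-c[2])/D[:,2])[:,None]
def cloud(n,depth):
    K,d,Rm,t=cam(n); v,u=np.mgrid[:480,:640]
    p=cv2.undistortPoints(np.stack([u,v],-1).reshape(-1,1,2).astype(float),K,d).reshape(-1,2)
    P=np.c_[p,np.ones(len(p))]*depth.reshape(-1,1)
    return ((P-t)@Rm).reshape(480,640,3)
def rel(pos,yaw=0):
    """offset shares for a world displacement target pos, and turn about tool z"""
    s=bot.sense(); q=s['tcp_rot']; r=R.from_quat([q[1],q[2],q[3],q[0]])
    return r.inv().apply(np.array(pos)-s['position'])/250
E
python3 - <<'E'
from h import *
for n in ('scene','top'):
    im,d=bot.capture(n); cv2.imwrite(f'pics/{n}0.png',im); np.save(f'pics/{n}0.npy',d)
    K,_,Rm,t=cam(n); print(n,K[0,0],-Rm.T@t,Rm[2])
print(bot.sense())
E
```

```text
pics
scene 530.435108844067 [ 159.29672753 -642.04678285  732.2961399 ] [ 0.41268915  0.64050153 -0.64764609]
top 478.50747540537407 [ 499.53737334  -12.32612053 1150.46435521] [ 0.10774847  0.02484922 -0.99386759]
{'time_s': 0.1, 'joint_pos': array([-1.18093696,  0.46937144, -0.04861737,  1.53356453,  0.02408704,
        1.14100396, -0.08227638]), 'qvel': array([-0.00206054, -0.00164394, -0.00041269, -0.00399832, -0.000419  ,
       -0.00120603, -0.00171122]), 'joint_torque': array([ 3.47982104e-04, -5.11513531e+01, -4.72041825e-02, -2.38393754e+01,
        1.07240968e-02,  4.36170929e-03, -5.17396259e-07]), 'position': array([274.23264448, 616.21147275, 230.36345287]), 'tcp_rot': array([-1.63888392e-04,  2.07820320e-01,  9.78166621e-01, -8.65810576e-04]), 'ft_force': array([-0.08574706, -0.05409632, -1.2461777 ]), 'wrist_torque': array([ 0.04937197, -0.01328336,  0.02347523]), 'grip_force': 0.0, 'width': 84.67401052652467}
```

View pics/top0.png

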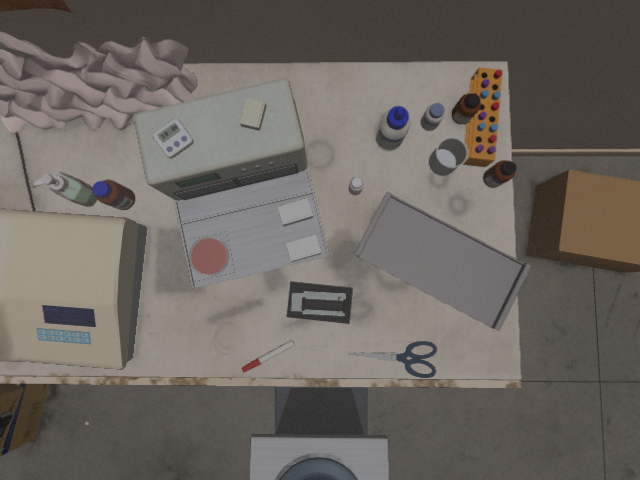

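View pics/scene0.png

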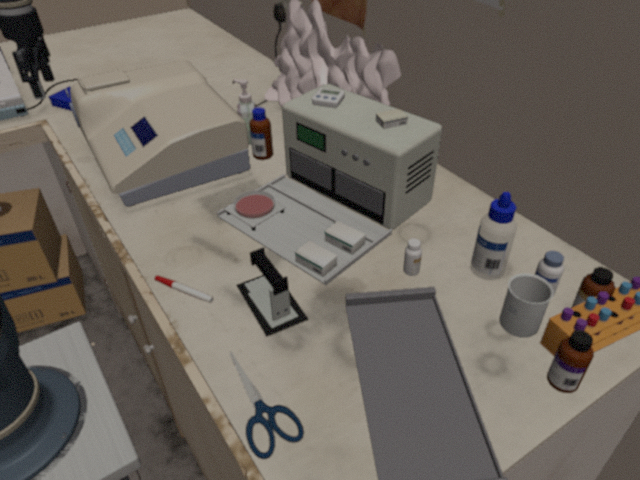

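The top view shows one plate at (210,256), cartons at (296,210) and (303,247), the lifter on its mat at (320,303), and the tote at (442,260). The oil bottle is at (356,185). The scene view agrees: one plate and two cartons.

```bash
cat >> h.py <<'E'
def rect(mask,n,z,box=None,minarea=60):
    """min-area rectangles of mask blobs, cast to plane z: centre, sides, angle of long side"""
    m=mask.astype(np.uint8)
    if box: b=np.zeros_like(m); b[box[1]:box[3],box[0]:box[2]]=1; m&=b
    out=[]
    for c in cv2.findContours(m,cv2.RETR_EXTERNAL,cv2.CHAIN_APPROX_NONE)[0]:
        if cv2.contourArea(c)<minarea: continue
        w=ray(n,c.reshape(-1,2),z)[:,:2].astype(np.float32)
        p=cv2.boxPoints(cv2.minAreaRect(w)); e=[p[1]-p[0],p[2]-p[1]]; l=[np.linalg.norm(x) for x in e]; L=e[int(l[1]>l[0])]
        out.append((p.mean(0).round(1),np.round(sorted(l),1),round(float(np.degrees(np.arctan2(L[1],L[0]))%180),1)))
    return out
E
python3 - <<'E'
from h import *
im=cv2.imread('pics/top0.png'); hsv=cv2.cvtColor(im,cv2.COLOR_BGR2HSV); d=np.load('pics/top0.npy'); P=cloud('top',d)
K,dc,Rm,t=cam('top'); print('tcp px',cv2.projectPoints(np.array([[274.,616,230]]),Rm,t,K,dc)[0].ravel())
for name,u,v in [('plate',210,256),('c1',296,210),('c2',303,247),('trayfloor',250,230),('cab front top',303,165),('mat',292,318),('handle',322,303),('tote',442,260),('bottle',356,185),('bench',400,330),('pipette',435,115),('device',100,260)]: print(name,P[v,u].round(1),hsv[v,u])
print('red',rect((hsv[...,1]>80)&((hsv[...,0]<12)|(hsv[...,0]>170)),'top',30,(180,220,250,290)))
print('white',rect((hsv[...,2]>195)&(hsv[...,1]<40),'top',33,(180,170,330,290)))
print('mat',rect(hsv[...,2]<70,'top',2,(270,270,370,335)))
g=(P[...,2]>18)&(P[...,2]<50); print('h18-50',rect(g,'top',33,(180,170,330,290)))
h=np.clip(P[...,2]*3,0,255).astype(np.uint8)
a=cv2.resize(im[160:340,170:540],None,fx=2.1,fy=2.1,interpolation=cv2.INTER_CUBIC)
cv2.imwrite('pics/crop0.png',a)
print('tote corners', ray('top',[[388,195],[528,264],[498,328],[357,253]],14).round(1).tolist())
E
```

```text
tcp px [ -6.5883725  403.39267808]
plate [567.4 255.4  35.4] [  1  88 134]
c1 [676.8  54.3  33.9] [ 90   3 155]
c2 [589.   37.1  35.3] [150   2 155]
trayfloor [632.  166.3   9.4] [105   7 140]
cab front top [777.5  37.   64.6] [24 17 74]
mat [422.3  64.2  -4.9] [ 13  23 136]
handle [462.   -7.8 104.4] [23 17 61]
tote [ 561.2 -293.3    2.5] [168  11 120]
bottle [728.8 -85.1  71. ] [120   6 159]
bench [ 396.3 -190.8    3.4] [ 14  26 149]
pipette [ 886.3 -264.2   91.4] [111  55  98]
device [551.1 459.2 156. ] [ 22  36 158]
red [(array([567.9, 260.3], dtype=float32), array([78.3, 80.6], dtype=float32), 1.3)]
white []
mat [(array([460.3,  -0.8], dtype=float32), array([ 83.2, 148.2], dtype=float32), 84.4)]
h18-50 [(array([587.7,  36.7], dtype=float32), array([45.9, 75.2], dtype=float32), 106.1), (array([567.8, 257.7], dtype=float32), array([ 99. , 101.1], dtype=float32), 103.1), (array([673.7,  56.7], dtype=float32), array([47.7, 75. ], dtype=float32), 107.2), (array([738.8, 186. ], dtype=float32), array([  7.5, 298.7], dtype=float32), 103.2)]
tote corners [[716.4, -165.5, 14.0], [551.6, -491.5, 14.0], [403.0, -415.9, 14.0], [576.7, -90.3, 14.0]]
```

View pics/crop0.png

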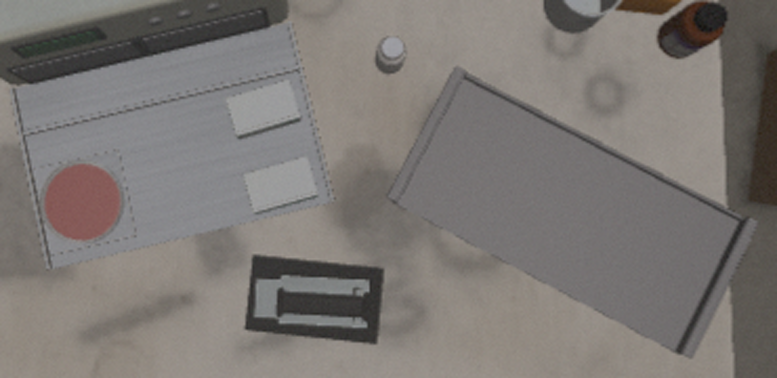

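The crop shows the lifter's post at the right end (358,300) and the blade tip to the left, so its yaw is about 84°. The plate, cartons and tote (about -27°) are clear. I'll refine the handle and tote, then plan the moves.

```bash
cat >> h.py <<'E'
def yaw(s=None):
    s=s or bot.sense(); q=s['tcp_rot']; x=R.from_quat([q[1],q[2],q[3],q[0]]).apply([1,0,0]); return np.degrees(np.arctan2(x[1],x[0]))
def plan(wps,start=None):
    """wps: (x,y,z,yaw of tool x). prints per leg offset, turn z"""
    s=bot.sense(); p,a=(np.array(s['position']),yaw(s)) if start is None else (np.array(start[:3],float),start[3])
    print('at',p.round(1),round(a,1),'j',s['joint_pos'].round(2))
    for w in wps:
        d=(np.array(w[:3],float)-p)/250; r=np.radians(a); da=(w[3]-a+180)%360-180
        print('->',np.round(w,1),'off',np.round([d[0]*np.cos(r)+d[1]*np.sin(r),d[0]*np.sin(r)-d[1]*np.cos(r),-d[2]],3).tolist(),'turn',round(-da/90,3),'rows>=',int(np.ceil(max(np.linalg.norm(d)*250/41.7,abs(da)/7.16))))
        p,a=np.array(w[:3],float),w[3]
E
python3 - <<'E'
from h import *
d=np.load('pics/top0.npy'); P=cloud('top',d); im=cv2.imread('pics/top0.png')
print('handle',rect((P[...,2]>85)&(P[...,2]<125),'top',102,(270,270,370,335),30))
f=ray('top',[[498,328],[357,253]],24); b=ray('top',[[528,264],[388,195]],14)
print('tote front',f.round(1).tolist(),'back',b.round(1).tolist())
yv=(f[1]-f[0]+b[1]-b[0])[:2]; ay=np.degrees(np.arctan2(yv[1],yv[0])); print('tote yaw',ay-90, 'widths',np.linalg.norm(f[1]-f[0]),np.linalg.norm(b[1]-b[0]),'depth',np.linalg.norm((b-f)[:,:2],axis=1))
print('mean',np.r_[f,b].mean(0))
plan([(400,330,230,135),(455,130,200,100),(458.6,-15,150,84.4),(458.6,-15,71,84.4)])
E
```

```text
handle [(array([458.5, -11. ], dtype=float32), array([28.5, 94.5], dtype=float32), 87.5)]
tote front [[403.8, -412.4, 24.0], [576.0, -89.6, 24.0]] back [[551.6, -491.5, 14.0], [716.4, -165.5, 14.0]]
tote yaw -27.445970543416145 widths 365.82380737332784 365.25742242310423 depth [167.5721926  159.54852126]
mean [ 561.94971342 -289.72612412   19.        ]
at [274.2 616.2 230.4] 156.0 j [-1.18  0.47 -0.05  1.53  0.02  1.14 -0.08]
-> [400 330 230 135] off [-0.925, -0.841, 0.001] turn 0.233 rows>= 8
-> [455 130 200 100] off [-0.721, -0.41, 0.12] turn 0.389 rows>= 6
-> [458.6 -15.  150.   84.4] off [-0.574, -0.087, 0.2] turn 0.173 rows>= 4
-> [458.6 -15.   71.   84.4] off [0.0, 0.0, 0.316] turn -0.0 rows>= 2
```

>>> servo_tool(
  plan=[
    {"offset": [-0.46, -0.42, 0], "turn": [0, 0, 0]},
    {"offset": [-0.46, -0.42, 0], "turn": [0, 0, 0]},
    {"offset": [-0.46, -0.42, 0], "turn": [0, 0, 0]},
    {"offset": [-0.46, -0.42, 0], "turn": [0, 0, 0]},
  ],
  claw=1,
)

```text
time_s: 0.43
position: [338.4, 470.1, 230.7]
tcp_rot: [0.0, 0.209, 0.978, -0.001]
ft_force: [0.3, -0.7, 0.6]
width: 85.4
grip_force: 0.0
```

>>> servo_tool(
  plan=[
    {"offset": [-0.46, -0.42, 0], "turn": [0, 0, 0.3]},
    {"offset": [-0.46, -0.42, 0], "turn": [0, 0, 0.3]},
    {"offset": [-0.46, -0.42, 0], "turn": [0, 0, 0.3]},
    {"offset": [-0.46, -0.42, 0], "turn": [0, 0, 0.3]},
    {"offset": [-0.46, -0.42, 0], "turn": [0, 0, 0.3]},
  ],
)

```text
time_s: 0.85
position: [402.5, 323.6, 231.2]
tcp_rot: [0.001, 0.437, 0.9, -0.001]
ft_force: [0.3, -1.3, 0.2]
width: 85.7
grip_force: 0.0
```

```bash
python3 - <<'E'
from h import *
plan([(455,130,200,100),(458.5,-13,150,85.5),(458.5,-13,71,85.5)])
E
```

```text
at [402.5 323.6 231.2] 128.2 j [-0.87  0.21  0.13  1.91 -0.03  1.03 -0.06]
-> [455 130 200 100] off [-0.738, -0.314, 0.125] turn 0.313 rows>= 5
-> [458.5 -13.  150.   85.5] off [-0.566, -0.086, 0.2] turn 0.161 rows>= 4
-> [458.5 -13.   71.   85.5] off [0.0, 0.0, 0.316] turn -0.0 rows>= 2
```

>>> servo_tool(
  plan=[
    {"offset": [-0.738, -0.314, 0.125], "turn": [0, 0, 0.313]},
    {"offset": [-0.738, -0.314, 0.125], "turn": [0, 0, 0.313]},
    {"offset": [-0.738, -0.314, 0.125], "turn": [0, 0, 0.313]},
    {"offset": [-0.738, -0.314, 0.125], "turn": [0, 0, 0.313]},
    {"offset": [-0.738, -0.314, 0.125], "turn": [0, 0, 0.313]},
  ],
)

```text
time_s: 1.27
position: [454.3, 136.0, 199.6]
tcp_rot: [0.0, 0.639, 0.769, -0.0]
ft_force: [0.8, 0.2, 0.3]
width: 85.6
grip_force: 0.0
```

>>> servo_tool(
  plan=[
    {"offset": [-0.566, -0.086, 0.2], "turn": [0, 0, 0.161]},
    {"offset": [-0.566, -0.086, 0.2], "turn": [0, 0, 0.161]},
    {"offset": [-0.566, -0.086, 0.2], "turn": [0, 0, 0.161]},
    {"offset": [-0.566, -0.086, 0.2], "turn": [0, 0, 0.161]},
    {"offset": [-0.566, -0.086, 0.2], "turn": [0, 0, 0.161]},
  ],
)

```text
time_s: 1.68
position: [458.0, -10.2, 148.5]
tcp_rot: [-0.0, 0.732, 0.681, -0.002]
ft_force: [-0.2, -0.2, -0.2]
width: 85.0
grip_force: 0.0
```

```bash
python3 - <<'E'
from h import *
im,d=bot.capture('scene'); cv2.imwrite('pics/s1.png',im[180:380,180:420].repeat(3,0).repeat(3,1))
plan([(458.5,-13,71,85.5)])
E
```

```text
at [458.8  -7.1 149.1] 86.0 j [-0.45  0.23  0.43  2.14 -0.13  0.81 -0.01]
-> [458.5 -13.   71.   85.5] off [-0.024, 0.0, 0.312] turn 0.006 rows>= 2
```

View pics/s1.png

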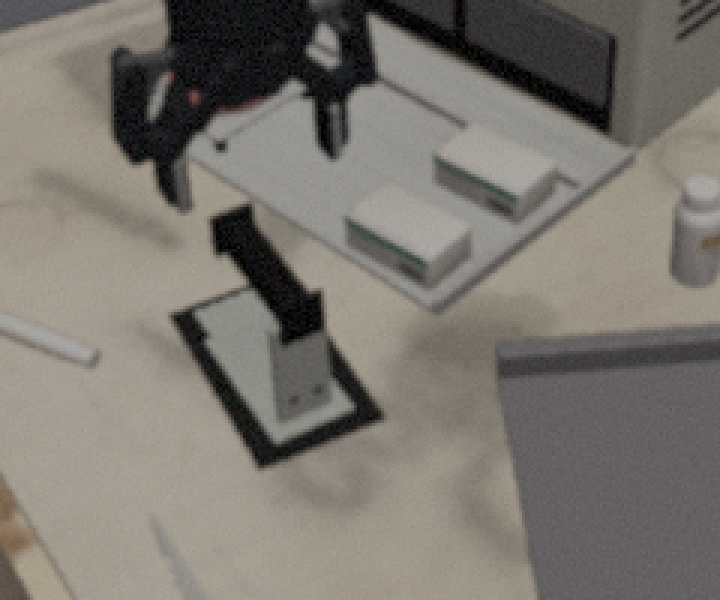

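The fingers stand over the handle, one on each side of it (crop pixels (172,190) and (332,140)). Descending and gripping.

>>> servo_tool(
  plan=[
    {"offset": [-0.024, 0, 0.15], "turn": [0, 0, 0]},
    {"offset": [-0.024, 0, 0.25], "turn": [0, 0, 0]},
    {"offset": [-0.024, 0, 0.31], "turn": [0, 0, 0]},
    {"offset": [-0.024, 0, 0.31], "turn": [0, 0, 0]},
    {"offset": [-0.024, 0, 0.31], "turn": [0, 0, 0]},
  ],
)

```text
time_s: 2.15
position: [459.4, -9.2, 72.3]
tcp_rot: [-0.001, 0.729, 0.685, -0.0]
ft_force: [0.8, 0.4, -0.3]
width: 85.5
grip_force: 0.0
```

>>> servo_tool(
  plan=[
    {"offset": [0, 0, 0], "turn": [0, 0, 0]},
    {"offset": [0, 0, 0], "turn": [0, 0, 0]},
    {"offset": [0, 0, 0], "turn": [0, 0, 0]},
    {"offset": [0, 0, 0], "turn": [0, 0, 0]},
    {"offset": [0, 0, 0], "turn": [0, 0, 0]},
  ],
  claw=0,
  grip_force=80,
)

```text
time_s: 2.57
position: [459.7, -10.3, 73.1]
tcp_rot: [0.0, 0.729, 0.684, 0.001]
ft_force: [-3.0, 0.7, 4.1]
width: 25.6
grip_force: 2.3
```

>>> servo_tool(
  plan=[
    {"offset": [0, 0, 0], "turn": [0, 0, 0]},
    {"offset": [0, 0, 0], "turn": [0, 0, 0]},
    {"offset": [0, 0, 0], "turn": [0, 0, 0]},
    {"offset": [0, 0, 0], "turn": [0, 0, 0]},
    {"offset": [0, 0, 0], "turn": [0, 0, 0]},
  ],
)

```text
time_s: 2.98
position: [459.6, -10.3, 73.0]
tcp_rot: [-0.0, 0.729, 0.684, 0.0]
ft_force: [-1.6, 0.6, 6.0]
width: 20.7
grip_force: 78.0
```

```bash
python3 - <<'E'
from h import *
s=bot.sense(); print(s['position'],s['width'],s['grip_force'],s['ft_force'],yaw(s))
im,d=bot.capture('scene'); cv2.imwrite('pics/s2.png',im[180:380,180:420].repeat(3,0).repeat(3,1))
E
```

```text
[459.61229938 -10.32149754  73.04925196] 20.67885880814792 77.96608328819275 [-1.56768394  0.59409748  6.02640055] 86.32513828398534
```

View pics/s2.png

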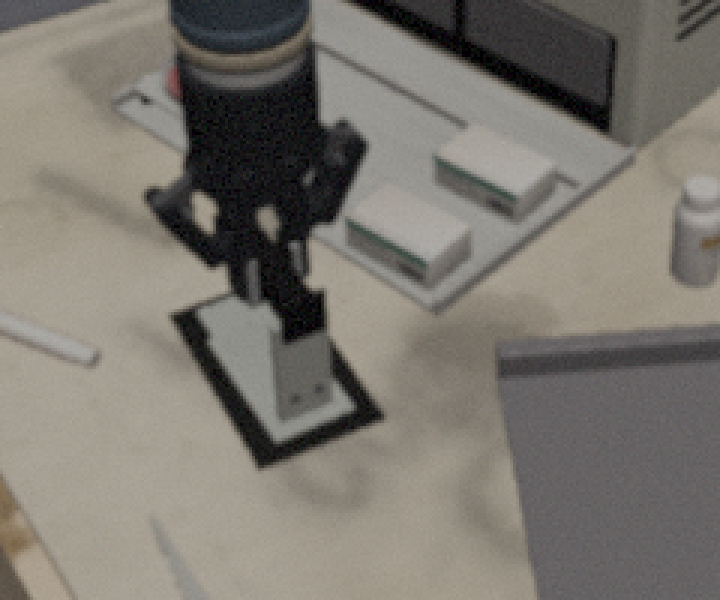

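Gripped: width 20.7 mm, 78 N. Lifting, then moving to the pre-insert pose.

```bash
python3 - <<'E'
from h import *
plan([(459.6,-10.3,150,86.3),(448,70,150,62),(436,150,150,37.5),(424.7,225,150,13.1),(424.7,225,78.5,13.1)])
E
```

```text
at [459.6 -10.4  73.1] 86.3 j [-0.39  0.36  0.38  2.2  -0.23  0.62  0.1 ]
-> [459.6 -10.3 150.   86.3] off [0.0, -0.0, -0.308] turn 0.0 rows>= 2
-> [448  70 150  62] off [0.318, -0.067, -0.0] turn 0.27 rows>= 4
-> [436.  150.  150.   37.5] off [0.26, -0.193, -0.0] turn 0.272 rows>= 4
-> [424.7 225.  150.   13.1] off [0.147, -0.266, -0.0] turn 0.271 rows>= 4
-> [424.7 225.   78.5  13.1] off [0.0, 0.0, 0.286] turn -0.0 rows>= 2
```

>>> servo_tool(
  plan=[
    {"offset": [0, 0, -0.05], "turn": [0, 0, 0]},
    {"offset": [0, 0, -0.13], "turn": [0, 0, 0]},
    {"offset": [0, 0, -0.22], "turn": [0, 0, 0]},
    {"offset": [0, 0, -0.308], "turn": [0, 0, 0]},
    {"offset": [0, 0, -0.308], "turn": [0, 0, 0]},
  ],
)

```text
time_s: 3.45
position: [461.8, -10.6, 152.7]
tcp_rot: [0.002, 0.729, 0.684, 0.003]
ft_force: [0.6, 1.2, -2.5]
width: 20.6
grip_force: 78.8
```

>>> servo_tool(
  plan=[
    {"offset": [0.064, -0.013, 0], "turn": [0, 0, 0.054]},
    {"offset": [0.127, -0.027, 0], "turn": [0, 0, 0.108]},
    {"offset": [0.19, -0.04, 0], "turn": [0, 0, 0.162]},
    {"offset": [0.254, -0.054, 0], "turn": [0, 0, 0.216]},
    {"offset": [0.318, -0.067, 0], "turn": [0, 0, 0.27]},
  ],
)

```text
time_s: 3.87
position: [446.7, 70.5, 148.4]
tcp_rot: [-0.0, 0.858, 0.514, -0.001]
ft_force: [0.3, -0.6, -1.7]
width: 20.9
grip_force: 78.7
```

>>> servo_tool(
  plan=[
    {"offset": [0.052, -0.039, 0], "turn": [0, 0, 0.054]},
    {"offset": [0.104, -0.077, 0], "turn": [0, 0, 0.109]},
    {"offset": [0.156, -0.116, 0], "turn": [0, 0, 0.163]},
    {"offset": [0.208, -0.154, 0], "turn": [0, 0, 0.218]},
    {"offset": [0.26, -0.193, 0], "turn": [0, 0, 0.272]},
  ],
)

```text
time_s: 4.28
position: [434.6, 150.4, 148.4]
tcp_rot: [0.0, 0.947, 0.32, -0.001]
ft_force: [0.5, -0.1, -2.7]
width: 20.9
grip_force: 78.7
```

>>> servo_tool(
  plan=[
    {"offset": [0.03, -0.053, 0], "turn": [0, 0, 0.054]},
    {"offset": [0.06, -0.106, 0], "turn": [0, 0, 0.108]},
    {"offset": [0.09, -0.16, 0], "turn": [0, 0, 0.163]},
    {"offset": [0.118, -0.213, 0], "turn": [0, 0, 0.217]},
    {"offset": [0.147, -0.266, 0], "turn": [0, 0, 0.271]},
  ],
)

```text
time_s: 4.7
position: [423.2, 225.4, 148.3]
tcp_rot: [0.001, 0.994, 0.113, -0.001]
ft_force: [0.0, 0.0, -2.2]
width: 20.6
grip_force: 78.7
```

>>> servo_tool(
  plan=[
    {"offset": [0, 0, 0], "turn": [0, 0, 0]},
    {"offset": [0, 0, 0], "turn": [0, 0, 0]},
    {"offset": [0, 0, 0], "turn": [0, 0, 0]},
  ],
)

```text
time_s: 4.95
position: [423.8, 224.0, 148.8]
tcp_rot: [0.001, 0.993, 0.115, -0.001]
ft_force: [-0.4, -0.7, -1.8]
width: 20.8
grip_force: 78.5
```

```bash
python3 - <<'E'
from h import *
s=bot.sense(); print(s['ft_force'],s['wrist_torque'],s['width'],s['tcp_rot'])
im,d=bot.capture('top'); cv2.imwrite('pics/t3.png',im); P=cloud('top',d)
m=(P[...,2]>18)&(P[...,2]<50); print(rect(m,'top',33,(180,170,330,290),200))
im,_=bot.capture('scene'); a=np.hstack([cv2.imread('pics/t3.png')[150:350,170:370],im[170:370,180:380]]); cv2.imwrite('pics/c3.png',cv2.resize(a,(800,400)))
plan([(424.7,225,78.5,13.1)])
E
```

```text
[-0.37864221 -0.6606977  -1.84297598] [-0.04689332 -0.00797522  0.04217828] 20.776191244336665 [ 6.27641683e-04  9.93349481e-01  1.15135015e-01 -5.86092966e-04]
[(array([587.6,  36.7], dtype=float32), array([46.2, 75.2], dtype=float32), 106.1), (array([567.6, 258.2], dtype=float32), array([ 99. , 101.7], dtype=float32), 102.9), (array([673.6,  56.8], dtype=float32), array([47.7, 75. ], dtype=float32), 106.9)]
at [424.2 223.8 149.2] 13.1 j [-1.04  0.27  0.55  2.1  -0.19  0.82 -1.71]
-> [424.7 225.   78.5  13.1] off [0.003, -0.004, 0.283] turn 0.0 rows>= 2
```

View pics/c3.png

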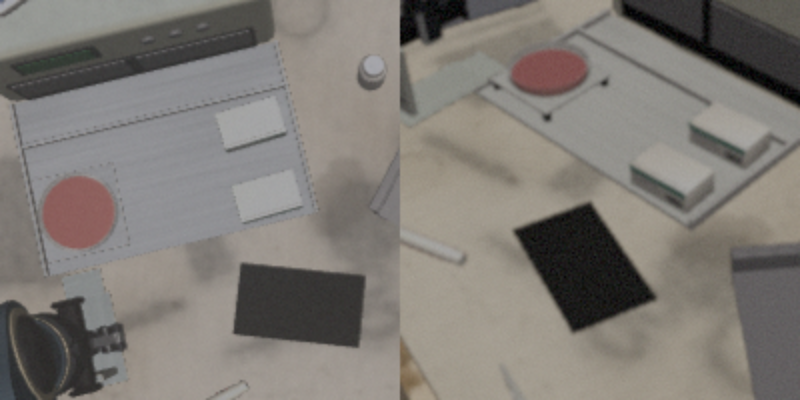

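The blade is level and in line with the plate; in the left crop its tip is at (85,285), in front of the plate. The plate is at (567.6,258.2), as before. Descending.

>>> servo_tool(
  plan=[
    {"offset": [0.003, -0.003, 0.08], "turn": [0, 0, 0]},
    {"offset": [0.003, -0.003, 0.16], "turn": [0, 0, 0]},
    {"offset": [0.003, -0.003, 0.22], "turn": [0, 0, 0]},
    {"offset": [0.003, -0.003, 0.282], "turn": [0, 0, 0]},
    {"offset": [0.003, -0.003, 0.282], "turn": [0, 0, 0]},
  ],
)

```text
time_s: 5.47
position: [423.2, 224.0, 76.8]
tcp_rot: [0.001, 0.993, 0.114, -0.002]
ft_force: [-0.7, -0.7, -1.5]
width: 20.4
grip_force: 78.5
```

```bash
python3 - <<'E'
from h import *
bot.capture('top'); bot.capture('top'); s=bot.sense(); print(s['ft_force'],s['tcp_rot'])
plan([(541.4,252.2,78.5,13.1),(541.4,252.2,110,13.1)])
E
```

```text
[ 0.9209474  -0.73827772 -1.20084452] [ 3.00769964e-04  9.93460068e-01  1.14179287e-01 -3.06045614e-04]
at [424.9 225.1  79. ] 13.1 j [-0.97  0.39  0.49  2.15 -0.3   0.66 -1.62]
-> [541.4 252.2  78.5  13.1] off [0.478, 0.0, 0.002] turn 0.0 rows>= 3
-> [541.4 252.2 110.   13.1] off [0.0, 0.0, -0.126] turn -0.0 rows>= 1
```

>>> servo_tool(
  plan=[
    {"offset": [0.03, 0, 0], "turn": [0, 0, 0]},
    {"offset": [0.08, 0, 0], "turn": [0, 0, 0]},
    {"offset": [0.13, 0, 0], "turn": [0, 0, 0]},
    {"offset": [0.18, 0, 0], "turn": [0, 0, 0]},
    {"offset": [0.22, 0, 0], "turn": [0, 0, 0]},
  ],
)

```text
time_s: 5.98
position: [480.7, 239.2, 80.5]
tcp_rot: [-0.001, 0.993, 0.115, 0.002]
ft_force: [0.7, 0.1, -1.8]
width: 20.8
grip_force: 78.5
```

```bash
python3 - <<'E'
from h import *
im,d=bot.capture('top'); P=cloud('top',d)
s=bot.sense(); print(s['ft_force'],s['tcp_rot'],s['position'])
hsv=cv2.cvtColor(im,cv2.COLOR_BGR2HSV); print('red',rect((hsv[...,1]>80)&((hsv[...,0]<12)|(hsv[...,0]>170)),'top',30,(180,220,250,290)))
a,_=bot.capture('scene'); cv2.imwrite('pics/c4.png',cv2.resize(a[170:270,180:330],(750,500)))
E
```

```text
[ 3.21219631  0.64830687 -1.64806014] [-7.36616832e-04  9.93417530e-01  1.14505437e-01  3.09422094e-03] [482.76692563 239.68687041  80.62196135]
red [(array([569.1, 260.3], dtype=float32), array([77.9, 78.7], dtype=float32), 90.2)]
```

View pics/c4.png

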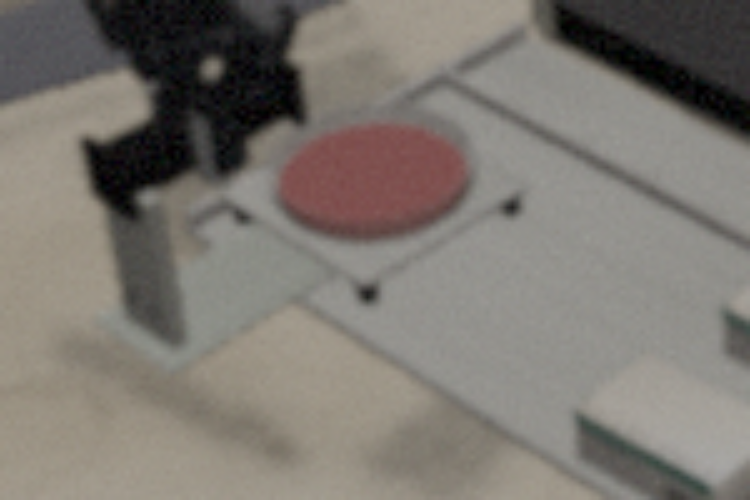

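The blade is going in under the carrier between the front feet at (240,215) and (368,292), and the plate is unmoved. Continuing slowly.

>>> servo_tool(
  plan=[
    {"offset": [0, 0, 0.003], "turn": [0, 0, 0]},
    {"offset": [0, 0, 0.003], "turn": [0, 0, 0]},
  ],
)

```text
time_s: 6.25
position: [477.5, 238.3, 78.2]
tcp_rot: [-0.0, 0.993, 0.115, -0.001]
ft_force: [-0.5, 0.5, -2.0]
width: 20.7
grip_force: 78.5
```

```bash
python3 - <<'E'
from h import *
s=bot.sense(); print(s['ft_force'],s['tcp_rot'],s['position'])
plan([(541.8,252.2,78.5,13.1)])
E
```

```text
[-0.53515233  0.46021561 -2.03753973] [-1.15389660e-05  9.93391339e-01  1.14775198e-01 -5.49647040e-04] [477.53140788 238.30222137  78.23013216]
at [477.5 238.3  78.2] 13.2 j [-0.92  0.47  0.48  2.03 -0.32  0.72 -1.57]
-> [541.8 252.2  78.5  13.1] off [0.263, 0.004, -0.001] turn 0.001 rows>= 2
```

>>> servo_tool(
  plan=[
    {"offset": [0.02, 0, 0], "turn": [0, 0, 0]},
    {"offset": [0.05, 0.001, 0], "turn": [0, 0, 0]},
    {"offset": [0.08, 0.002, 0], "turn": [0, 0, 0]},
    {"offset": [0.11, 0.002, 0], "turn": [0, 0, 0]},
    {"offset": [0.14, 0.003, 0], "turn": [0, 0, 0]},
  ],
)

```text
time_s: 6.67
position: [513.6, 246.1, 78.4]
tcp_rot: [-0.0, 0.993, 0.115, 0.0]
ft_force: [0.9, -0.4, -2.5]
width: 20.8
grip_force: 78.5
```

>>> servo_tool(
  plan=[
    {"offset": [0.03, 0, 0], "turn": [0, 0, 0]},
    {"offset": [0.06, 0, 0], "turn": [0, 0, 0]},
    {"offset": [0.09, 0, 0], "turn": [0, 0, 0]},
    {"offset": [0.11, 0, 0], "turn": [0, 0, 0]},
    {"offset": [0.12, 0, 0], "turn": [0, 0, 0]},
  ],
)

```text
time_s: 7.08
position: [542.8, 252.7, 78.3]
tcp_rot: [0.0, 0.993, 0.115, 0.0]
ft_force: [0.7, 0.5, -1.6]
width: 21.1
grip_force: 78.5
```

>>> servo_tool(
  plan=[
    {"offset": [0, 0, 0], "turn": [0, 0, 0]},
    {"offset": [0, 0, 0], "turn": [0, 0, 0]},
    {"offset": [0, 0, 0], "turn": [0, 0, 0]},
  ],
)

```text
time_s: 7.33
position: [541.3, 252.5, 78.2]
tcp_rot: [0.0, 0.993, 0.115, -0.0]
ft_force: [0.3, 0.4, -2.4]
width: 20.8
grip_force: 78.5
```

```bash
python3 - <<'E'
from h import *
s=bot.sense(); print(s['ft_force'],s['tcp_rot'])
im,d=bot.capture('top')
hsv=cv2.cvtColor(im,cv2.COLOR_BGR2HSV); print('red',rect((hsv[...,1]>80)&((hsv[...,0]<12)|(hsv[...,0]>170)),'top',30,(180,220,250,290)))
a,_=bot.capture('scene'); cv2.imwrite('pics/c5.png',cv2.resize(a[170:270,180:330],(750,500)))
plan([(541.8,252.2,78.5,13.1)])
E
```

```text
[ 0.31694739  0.35952938 -2.42934358] [ 3.97813546e-06  9.93394406e-01  1.14749349e-01 -3.75512553e-04]
red [(array([591. , 254.7], dtype=float32), array([38. , 64.3], dtype=float32), 53.9)]
at [541.3 252.6  78.3] 13.2 j [-0.85  0.55  0.47  1.88 -0.34  0.79 -1.54]
-> [541.8 252.2  78.5  13.1] off [0.001, 0.002, -0.001] turn 0.001 rows>= 1
```

View pics/c5.png

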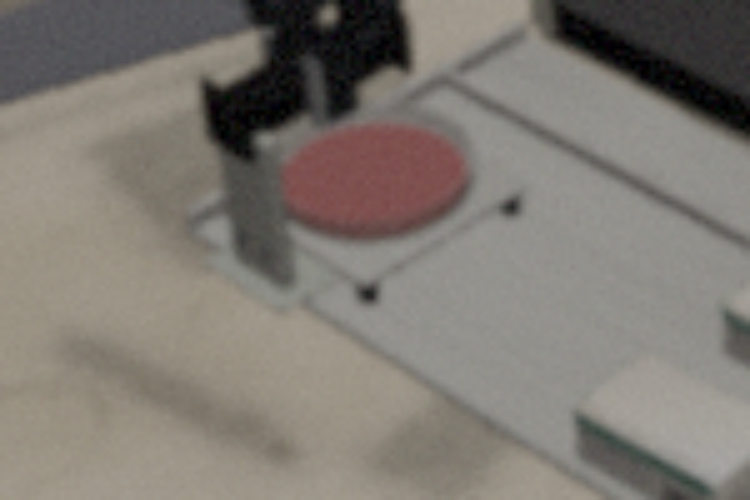

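The blade is fully in and the plate hasn't moved (feet still at (368,292) and (512,207)). Lifting gently.

>>> servo_tool(
  plan=[
    {"offset": [0, 0, -0.008], "turn": [0, 0, 0]},
    {"offset": [0, 0, -0.016], "turn": [0, 0, 0]},
    {"offset": [0, 0, -0.026], "turn": [0, 0, 0]},
    {"offset": [0, 0, -0.038], "turn": [0, 0, 0]},
    {"offset": [0, 0, -0.05], "turn": [0, 0, 0]},
  ],
)

```text
time_s: 7.85
position: [541.5, 252.6, 90.9]
tcp_rot: [0.0, 0.993, 0.115, -0.0]
ft_force: [-1.0, 0.2, -4.3]
width: 20.9
grip_force: 78.4
```

>>> servo_tool(
  plan=[
    {"offset": [0, 0, -0.02], "turn": [0, 0, 0]},
    {"offset": [0, 0, -0.05], "turn": [0, 0, 0]},
    {"offset": [0, 0, -0.08], "turn": [0, 0, 0]},
    {"offset": [0, 0, -0.11], "turn": [0, 0, 0]},
    {"offset": [0, 0, -0.14], "turn": [0, 0, 0]},
  ],
)

```text
time_s: 8.27
position: [541.9, 252.7, 126.8]
tcp_rot: [-0.0, 0.993, 0.115, 0.0]
ft_force: [0.6, -0.2, -3.7]
width: 21.3
grip_force: 78.4
```

>>> servo_tool(
  plan=[
    {"offset": [0, 0, -0.02], "turn": [0, 0, 0]},
    {"offset": [0, 0, -0.04], "turn": [0, 0, 0]},
    {"offset": [0, 0, -0.05], "turn": [0, 0, 0]},
    {"offset": [0, 0, -0.055], "turn": [0, 0, 0]},
    {"offset": [0, 0, -0.055], "turn": [0, 0, 0]},
  ],
)

```text
time_s: 8.68
position: [541.8, 252.7, 139.7]
tcp_rot: [-0.0, 0.993, 0.115, 0.0]
ft_force: [-0.1, 0.3, -3.7]
width: 20.6
grip_force: 78.4
```

```bash
python3 - <<'E'
from h import *
s=bot.sense(); print(s['ft_force'],s['wrist_torque'],s['tcp_rot'])
a,_=bot.capture('scene'); cv2.imwrite('pics/c6.png',cv2.resize(a[140:270,160:340],(720,520)))
w=[(541.5,252.3),(500,130),(488,0),(485,-120),(488,-230),(505.8,-339.7)]
w=np.array(w); l=np.r_[0,np.cumsum(np.linalg.norm(np.diff(w,axis=0),axis=1))]; t=np.linspace(0,l[-1],10)[1:]
plan([(np.interp(q,l,w[:,0]),np.interp(q,l,w[:,1]),140,13.1-40.5*q/l[-1]) for q in t])
E
```

```text
[-0.12815003  0.27850959 -3.72233032] [-0.00806465  0.01144187  0.02162116] [-1.00526757e-04  9.93395829e-01  1.14737587e-01  4.71149794e-05]
at [541.6 252.6 139.4] 13.2 j [-0.89  0.47  0.51  1.84 -0.29  0.9  -1.58]
-> [520.  189.1 140.    8.6] off [-0.142, 0.228, -0.002] turn 0.051 rows>= 2
-> [499.6 125.6 140.    4.1] off [-0.119, 0.239, -0.0] turn 0.05 rows>= 2
-> [ 4.935e+02  5.910e+01  1.400e+02 -4.000e-01] off [-0.043, 0.264, -0.0] turn 0.05 rows>= 2
-> [487.8  -7.4 140.   -4.9] off [-0.021, 0.266, -0.0] turn 0.05 rows>= 2
-> [486.1 -74.1 140.   -9.4] off [0.016, 0.267, -0.0] turn 0.05 rows>= 2
-> [ 485.6 -140.9  140.   -13.9] off [0.041, 0.264, -0.0] turn 0.05 rows>= 2
-> [ 487.4 -207.6  140.   -18.4] off [0.071, 0.257, -0.0] turn 0.05 rows>= 2
-> [ 495.1 -273.8  140.   -22.9] off [0.113, 0.241, -0.0] turn 0.05 rows>= 2
-> [ 505.8 -339.7  140.   -27.4] off [0.142, 0.226, -0.0] turn 0.05 rows>= 2
```

View pics/c6.png

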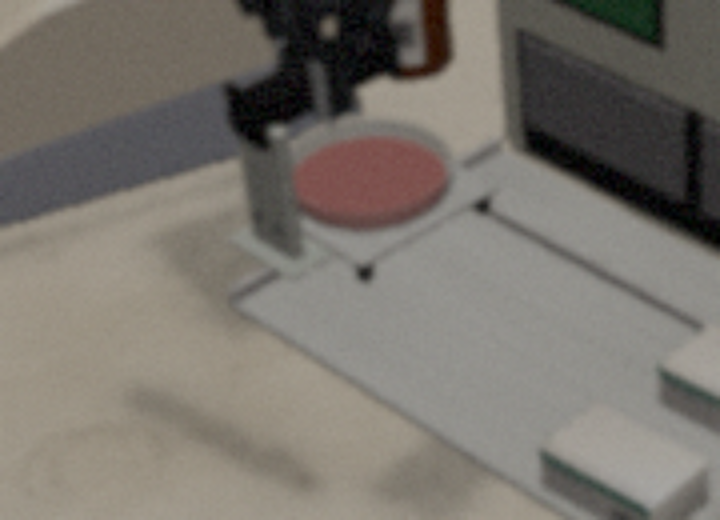

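The plate is lifted clear and level, centred on the blade. Carrying it over to the tote slowly.

>>> servo_tool(
  plan=[
    {"offset": [-0.015, 0.023, 0], "turn": [0, 0, 0.005]},
    {"offset": [-0.04, 0.065, 0], "turn": [0, 0, 0.015]},
    {"offset": [-0.075, 0.12, 0], "turn": [0, 0, 0.027]},
    {"offset": [-0.11, 0.174, 0], "turn": [0, 0, 0.039]},
    {"offset": [-0.142, 0.228, 0], "turn": [0, 0, 0.051]},
  ],
)

```text
time_s: 9.15
position: [519.2, 186.7, 139.2]
tcp_rot: [0.0, 0.997, 0.073, -0.001]
ft_force: [-0.4, -1.0, -4.9]
width: 20.5
grip_force: 78.5
```

>>> servo_tool(
  plan=[
    {"offset": [-0.024, 0.048, 0], "turn": [0, 0, 0.01]},
    {"offset": [-0.048, 0.096, 0], "turn": [0, 0, 0.02]},
    {"offset": [-0.071, 0.143, 0], "turn": [0, 0, 0.03]},
    {"offset": [-0.095, 0.191, 0], "turn": [0, 0, 0.04]},
    {"offset": [-0.115, 0.239, 0], "turn": [0, 0, 0.05]},
  ],
)

```text
time_s: 9.57
position: [500.2, 124.5, 139.6]
tcp_rot: [-0.0, 0.999, 0.035, -0.0]
ft_force: [0.8, 1.4, -3.6]
width: 20.5
grip_force: 78.6
```

>>> servo_tool(
  plan=[
    {"offset": [-0.012, 0.053, 0], "turn": [0, 0, 0.01]},
    {"offset": [-0.022, 0.106, 0], "turn": [0, 0, 0.02]},
    {"offset": [-0.03, 0.158, 0], "turn": [0, 0, 0.03]},
    {"offset": [-0.037, 0.211, 0], "turn": [0, 0, 0.04]},
    {"offset": [-0.043, 0.264, 0], "turn": [0, 0, 0.05]},
  ],
)

```text
time_s: 9.98
position: [494.7, 57.7, 139.6]
tcp_rot: [-0.0, 1.0, -0.004, 0.0]
ft_force: [0.3, -0.3, -3.1]
width: 20.9
grip_force: 78.6
```

>>> servo_tool(
  plan=[
    {"offset": [-0.005, 0.053, 0], "turn": [0, 0, 0.01]},
    {"offset": [-0.01, 0.106, 0], "turn": [0, 0, 0.02]},
    {"offset": [-0.014, 0.16, 0], "turn": [0, 0, 0.03]},
    {"offset": [-0.018, 0.213, 0], "turn": [0, 0, 0.04]},
    {"offset": [-0.021, 0.266, 0], "turn": [0, 0, 0.05]},
  ],
)

```text
time_s: 10.4
position: [488.8, -8.8, 139.5]
tcp_rot: [-0.0, 0.999, -0.044, 0.0]
ft_force: [-0.2, -0.6, -4.1]
width: 20.7
grip_force: 78.6
```

>>> servo_tool(
  plan=[
    {"offset": [0.001, 0.053, 0], "turn": [0, 0, 0.01]},
    {"offset": [0.004, 0.107, 0], "turn": [0, 0, 0.02]},
    {"offset": [0.008, 0.16, 0], "turn": [0, 0, 0.03]},
    {"offset": [0.012, 0.214, 0], "turn": [0, 0, 0.04]},
    {"offset": [0.016, 0.267, 0], "turn": [0, 0, 0.05]},
  ],
)

```text
time_s: 10.82
position: [487.2, -75.6, 139.6]
tcp_rot: [-0.0, 0.997, -0.083, 0.0]
ft_force: [0.3, -0.9, -3.9]
width: 20.3
grip_force: 78.6
```

>>> servo_tool(
  plan=[
    {"offset": [0.007, 0.053, 0], "turn": [0, 0, 0.01]},
    {"offset": [0.015, 0.106, 0], "turn": [0, 0, 0.02]},
    {"offset": [0.023, 0.158, 0], "turn": [0, 0, 0.03]},
    {"offset": [0.032, 0.211, 0], "turn": [0, 0, 0.04]},
    {"offset": [0.041, 0.264, 0], "turn": [0, 0, 0.05]},
  ],
)

```text
time_s: 11.23
position: [486.5, -142.3, 139.5]
tcp_rot: [-0.0, 0.993, -0.122, -0.0]
ft_force: [-0.5, 0.1, -3.9]
width: 20.7
grip_force: 78.6
```

>>> servo_tool(
  plan=[
    {"offset": [0.013, 0.051, 0], "turn": [0, 0, 0.01]},
    {"offset": [0.027, 0.103, 0], "turn": [0, 0, 0.02]},
    {"offset": [0.041, 0.154, 0], "turn": [0, 0, 0.03]},
    {"offset": [0.056, 0.206, 0], "turn": [0, 0, 0.04]},
    {"offset": [0.071, 0.257, 0], "turn": [0, 0, 0.05]},
  ],
)

```text
time_s: 11.65
position: [488.2, -209.0, 139.4]
tcp_rot: [-0.0, 0.987, -0.161, -0.0]
ft_force: [0.2, -0.5, -3.7]
width: 20.9
grip_force: 78.6
```

>>> servo_tool(
  plan=[
    {"offset": [0.021, 0.048, 0], "turn": [0, 0, 0.01]},
    {"offset": [0.043, 0.096, 0], "turn": [0, 0, 0.02]},
    {"offset": [0.066, 0.145, 0], "turn": [0, 0, 0.03]},
    {"offset": [0.09, 0.193, 0], "turn": [0, 0, 0.04]},
    {"offset": [0.113, 0.241, 0], "turn": [0, 0, 0.05]},
  ],
)

```text
time_s: 12.07
position: [496.0, -275.0, 139.3]
tcp_rot: [-0.0, 0.98, -0.199, -0.0]
ft_force: [-0.4, 0.3, -4.5]
width: 20.9
grip_force: 78.6
```

>>> servo_tool(
  plan=[
    {"offset": [0.032, 0.051, 0], "turn": [0, 0, 0.011]},
    {"offset": [0.064, 0.102, 0], "turn": [0, 0, 0.023]},
    {"offset": [0.096, 0.153, 0], "turn": [0, 0, 0.034]},
    {"offset": [0.125, 0.199, 0], "turn": [0, 0, 0.044]},
    {"offset": [0.142, 0.226, 0], "turn": [0, 0, 0.05]},
  ],
)

```text
time_s: 12.48
position: [506.6, -342.0, 139.5]
tcp_rot: [0.001, 0.971, -0.238, 0.0]
ft_force: [-0.1, -0.2, -4.0]
width: 20.8
grip_force: 78.4
```

>>> servo_tool(
  plan=[
    {"offset": [0, 0, 0], "turn": [0, 0, 0]},
    {"offset": [0, 0, 0], "turn": [0, 0, 0]},
    {"offset": [0, 0, 0], "turn": [0, 0, 0]},
  ],
)

```text
time_s: 12.73
position: [506.8, -338.6, 139.2]
tcp_rot: [-0.001, 0.972, -0.237, -0.0]
ft_force: [0.0, -0.1, -3.1]
width: 20.6
grip_force: 78.5
```

```bash
python3 - <<'E'
from h import *
s=bot.sense(); print(s['ft_force'],s['wrist_torque'],s['tcp_rot'])
a,d=bot.capture('top'); P=cloud('top',d)
print('cartons',rect((P[...,2]>18)&(P[...,2]<50),'top',33,(180,170,330,290),200))
b,_=bot.capture('scene'); cv2.imwrite('pics/c7.png',np.hstack([cv2.resize(a[170:350,350:550],(400,360)),cv2.resize(b[280:480,300:500],(400,360))]))
hsv=cv2.cvtColor(a,cv2.COLOR_BGR2HSV); print('red',rect((hsv[...,1]>80)&((hsv[...,0]<12)|(hsv[...,0]>170)),'top',95,(350,170,530,330)))
plan([(505.8,-339.7,82,-27.4),(505.8,-339.7,78.5,-27.4),(372.7,-270.5,78.5,-27.4)])
E
```

```text
[ 0.00878578 -0.0854143  -3.13732091] [ 0.01117656  0.01077594 -0.00128435] [-6.81971037e-04  9.71626497e-01 -2.36519139e-01 -4.27413041e-04]
cartons [(array([587.6,  36.7], dtype=float32), array([46.2, 75.2], dtype=float32), 106.1), (array([673.6,  56.8], dtype=float32), array([47.7, 75. ], dtype=float32), 106.9)]
red [(array([ 539.4, -333. ], dtype=float32), array([48.9, 80.3], dtype=float32), 150.6), (array([ 745.4, -402.1], dtype=float32), array([24.6, 62.7], dtype=float32), 77.4)]
at [ 506.9 -338.4  139.3] -27.3 j [-0.01  0.55  0.75  1.82 -0.45  0.95 -1.12]
-> [ 505.8 -339.7   82.   -27.4] off [-0.002, 0.007, 0.229] turn 0.001 rows>= 2
-> [ 505.8 -339.7   78.5  -27.4] off [0.0, -0.0, 0.014] turn -0.0 rows>= 1
-> [ 372.7 -270.5   78.5  -27.4] off [-0.6, -0.001, -0.0] turn -0.0 rows>= 4
```

View pics/c7.png

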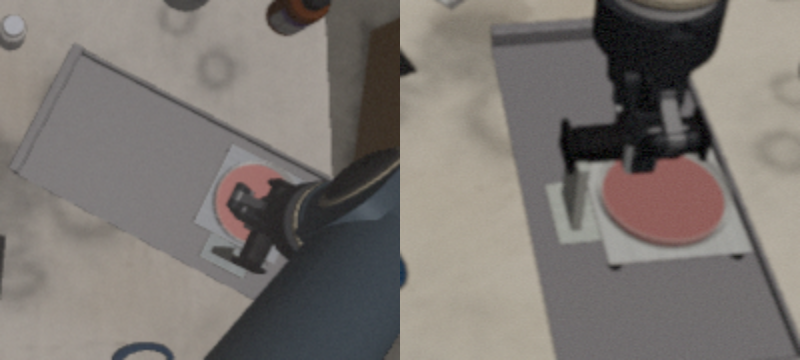

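The plate rests level on the blade above the tote floor, clear of the walls, and the cartons are unchanged. Lowering and withdrawing.

>>> servo_tool(
  plan=[
    {"offset": [0, 0.002, 0.03], "turn": [0, 0, 0]},
    {"offset": [0, 0.004, 0.07], "turn": [0, 0, 0]},
    {"offset": [0, 0.005, 0.11], "turn": [0, 0, 0]},
    {"offset": [0, 0.005, 0.15], "turn": [0, 0, 0]},
    {"offset": [0, 0.005, 0.18], "turn": [0, 0, 0]},
  ],
)

```text
time_s: 13.25
position: [505.5, -340.0, 92.5]
tcp_rot: [-0.0, 0.972, -0.237, -0.001]
ft_force: [0.4, -0.0, -3.9]
width: 21.0
grip_force: 78.6
```

>>> servo_tool(
  plan=[
    {"offset": [0, 0, 0.012], "turn": [0, 0, 0]},
    {"offset": [0, 0, 0.024], "turn": [0, 0, 0]},
    {"offset": [0, 0, 0.036], "turn": [0, 0, 0]},
    {"offset": [0, 0, 0.046], "turn": [0, 0, 0]},
    {"offset": [0, 0, 0.056], "turn": [0, 0, 0]},
  ],
)

```text
time_s: 13.67
position: [506.6, -341.1, 80.8]
tcp_rot: [0.0, 0.972, -0.237, 0.001]
ft_force: [0.5, 0.2, -1.9]
width: 20.9
grip_force: 78.6
```

>>> servo_tool(
  plan=[
    {"offset": [0, 0, 0.006], "turn": [0, 0, 0]},
    {"offset": [0, 0, 0.006], "turn": [0, 0, 0]},
    {"offset": [0, 0, 0.006], "turn": [0, 0, 0]},
  ],
)

```text
time_s: 13.92
position: [506.4, -340.9, 79.3]
tcp_rot: [0.0, 0.972, -0.237, 0.0]
ft_force: [0.6, 0.7, -2.1]
width: 21.1
grip_force: 78.6
```

```bash
python3 - <<'E'
from h import *
s=bot.sense(); print(s['ft_force'],s['wrist_torque'],s['tcp_rot'])
plan([(505.8,-339.7,78.3,-27.4)])
E
```

```text
[ 0.56376339  0.66985259 -2.11300676] [-0.05451299 -0.06883093  0.04154677] [ 3.74277014e-05  9.71521533e-01 -2.36951064e-01  3.19452848e-04]
at [ 506.4 -340.9   79.3] -27.4 j [ 0.03  0.62  0.69  1.86 -0.52  0.85 -1.06]
-> [ 505.8 -339.7   78.3  -27.4] off [-0.004, -0.003, 0.004] turn -0.0 rows>= 1
```

Unloaded: the force is back to -2 N. Withdrawing straight back.

>>> servo_tool(
  plan=[
    {"offset": [-0.02, 0, 0.003], "turn": [0, 0, 0]},
    {"offset": [-0.05, 0, 0.004], "turn": [0, 0, 0]},
    {"offset": [-0.08, 0, 0.004], "turn": [0, 0, 0]},
    {"offset": [-0.11, 0, 0.004], "turn": [0, 0, 0]},
    {"offset": [-0.15, 0, 0.004], "turn": [0, 0, 0]},
  ],
)

```text
time_s: 14.33
position: [472.2, -323.1, 78.1]
tcp_rot: [-0.0, 0.972, -0.237, 0.0]
ft_force: [-0.6, -1.0, -2.4]
width: 21.1
grip_force: 78.6
```

>>> servo_tool(
  plan=[
    {"offset": [-0.04, 0, 0], "turn": [0, 0, 0]},
    {"offset": [-0.08, 0, 0], "turn": [0, 0, 0]},
    {"offset": [-0.12, 0, 0], "turn": [0, 0, 0]},
    {"offset": [-0.16, 0, 0], "turn": [0, 0, 0]},
    {"offset": [-0.2, 0, 0], "turn": [0, 0, 0]},
  ],
)

```text
time_s: 14.75
position: [427.6, -299.9, 78.1]
tcp_rot: [-0.0, 0.972, -0.237, 0.0]
ft_force: [0.4, -0.1, -2.0]
width: 20.8
grip_force: 78.6
```

>>> servo_tool(
  plan=[
    {"offset": [-0.04, 0, 0], "turn": [0, 0, 0]},
    {"offset": [-0.08, 0, 0], "turn": [0, 0, 0]},
    {"offset": [-0.12, 0, 0], "turn": [0, 0, 0]},
    {"offset": [-0.16, 0, 0], "turn": [0, 0, 0]},
    {"offset": [-0.19, 0, 0], "turn": [0, 0, 0]},
  ],
)

```text
time_s: 15.17
position: [391.0, -281.7, 80.3]
tcp_rot: [0.003, 0.971, -0.237, 0.007]
ft_force: [6.1, -3.5, -0.5]
width: 20.9
grip_force: 79.0
```

```bash
python3 - <<'E'
from h import *
s=bot.sense(); print(s['ft_force'])
a,d=bot.capture('top'); P=cloud('top',d)
b,_=bot.capture('scene'); cv2.imwrite('pics/c8.png',np.hstack([cv2.resize(a[170:370,330:550],(400,360)),cv2.resize(b[280:480,280:480],(400,360))]))
print('plate',rect((P[...,2]>19)&(P[...,2]<60),'top',30,(400,190,520,320),200))
plan([(388,-270,150,-27.4),(410,-190,150,5),(440,-90,150,45),(459.6,-10.3,150,86.3),(459.6,-10.3,73,86.3)])
E
```

```text
[ 6.0525833  -3.5202839  -0.45206049]
plate [(array([ 448.7, -309.1], dtype=float32), array([54., 61.], dtype=float32), 153.3), (array([ 472.9, -443.5], dtype=float32), array([ 15.4, 115.4], dtype=float32), 152.8), (array([ 531.4, -351.2], dtype=float32), array([ 99.4, 101.8], dtype=float32), 62.4)]
at [ 389.4 -280.8   79.7] -27.5 j [-0.05  0.44  0.74  2.17 -0.47  0.69 -1.04]
-> [ 388.  -270.   150.   -27.4] off [-0.025, -0.036, -0.281] turn -0.001 rows>= 2
-> [ 410 -190  150    5] off [-0.069, -0.325, -0.0] turn -0.36 rows>= 5
-> [440 -90 150  45] off [0.154, -0.388, -0.0] turn -0.444 rows>= 6
-> [459.6 -10.3 150.   86.3] off [0.281, -0.17, -0.0] turn -0.459 rows>= 6
-> [459.6 -10.3  73.   86.3] off [0.0, 0.0, 0.308] turn -0.0 rows>= 2
```

View pics/c8.png

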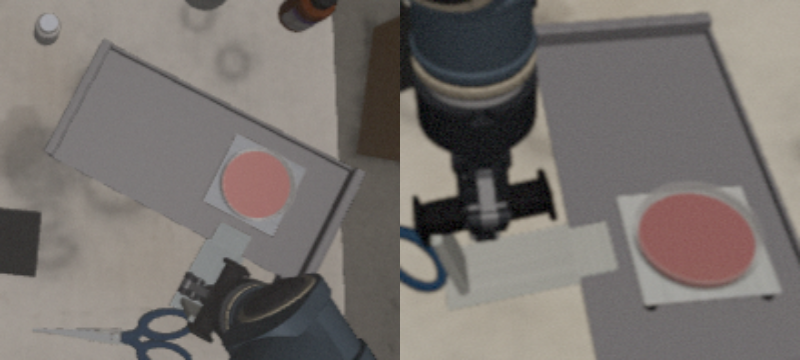

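The plate stands flat in the tote at (531,-351) and the blade is clear of it. Raising the lifter and taking it back to the mat.

>>> servo_tool(
  plan=[
    {"offset": [0, 0, -0.08], "turn": [0, 0, 0]},
    {"offset": [0, 0, -0.18], "turn": [0, 0, 0]},
    {"offset": [0, 0, -0.28], "turn": [0, 0, 0]},
    {"offset": [0, 0, -0.28], "turn": [0, 0, 0]},
  ],
)

```text
time_s: 15.6
position: [388.0, -280.4, 151.6]
tcp_rot: [0.001, 0.971, -0.237, 0.004]
ft_force: [1.1, -1.6, -2.4]
width: 20.8
grip_force: 80.2
```

```bash
python3 - <<'E'
from h import *
s=bot.sense(); print(s['ft_force'])
plan([(410,-200,150,1),(430,-135,150,29),(450,-70,150,58),(459.6,-10.3,150,86.3)])
E
```

```text
[ 1.09466162 -1.62300619 -2.40515758]
at [ 388.  -280.4  151.6] -27.4 j [-0.16  0.32  0.85  2.11 -0.32  0.84 -1.16]
-> [ 410 -200  150    1] off [-0.07, -0.326, 0.006] turn -0.316 rows>= 4
-> [ 430 -135  150   29] off [0.085, -0.259, -0.0] turn -0.311 rows>= 4
-> [450 -70 150  58] off [0.196, -0.189, -0.0] turn -0.322 rows>= 5
-> [459.6 -10.3 150.   86.3] off [0.223, -0.094, -0.0] turn -0.314 rows>= 4
```

>>> servo_tool(
  plan=[
    {"offset": [-0.014, -0.065, 0], "turn": [0, 0, -0.063]},
    {"offset": [-0.028, -0.13, 0], "turn": [0, 0, -0.126]},
    {"offset": [-0.042, -0.196, 0], "turn": [0, 0, -0.19]},
    {"offset": [-0.056, -0.261, 0.003], "turn": [0, 0, -0.253]},
    {"offset": [-0.07, -0.326, 0.006], "turn": [0, 0, -0.316]},
  ],
)

```text
time_s: 16.02
position: [407.6, -197.0, 145.9]
tcp_rot: [-0.0, 1.0, 0.011, -0.0]
ft_force: [0.6, -0.4, -1.4]
width: 20.6
grip_force: 80.0
```

>>> servo_tool(
  plan=[
    {"offset": [0.017, -0.052, 0], "turn": [0, 0, -0.062]},
    {"offset": [0.034, -0.104, 0], "turn": [0, 0, -0.124]},
    {"offset": [0.051, -0.155, 0], "turn": [0, 0, -0.187]},
    {"offset": [0.068, -0.207, 0], "turn": [0, 0, -0.249]},
    {"offset": [0.085, -0.259, 0], "turn": [0, 0, -0.311]},
  ],
)

```text
time_s: 16.43
position: [427.5, -132.2, 145.8]
tcp_rot: [-0.0, 0.968, 0.253, -0.001]
ft_force: [0.2, 0.5, -2.6]
width: 21.0
grip_force: 80.0
```

>>> servo_tool(
  plan=[
    {"offset": [0.039, -0.038, 0], "turn": [0, 0, -0.064]},
    {"offset": [0.078, -0.076, 0], "turn": [0, 0, -0.129]},
    {"offset": [0.118, -0.113, 0], "turn": [0, 0, -0.193]},
    {"offset": [0.157, -0.151, 0], "turn": [0, 0, -0.258]},
    {"offset": [0.196, -0.189, 0], "turn": [0, 0, -0.322]},
  ],
)

```text
time_s: 16.85
position: [447.5, -67.3, 145.7]
tcp_rot: [-0.0, 0.873, 0.487, -0.0]
ft_force: [0.9, -0.1, -2.2]
width: 20.7
grip_force: 80.0
```

>>> servo_tool(
  plan=[
    {"offset": [0.056, -0.024, 0], "turn": [0, 0, -0.078]},
    {"offset": [0.112, -0.047, 0], "turn": [0, 0, -0.157]},
    {"offset": [0.167, -0.07, 0], "turn": [0, 0, -0.236]},
    {"offset": [0.223, -0.094, 0], "turn": [0, 0, -0.314]},
    {"offset": [0.223, -0.094, 0], "turn": [0, 0, -0.314]},
  ],
)

```text
time_s: 17.27
position: [457.5, -5.2, 145.8]
tcp_rot: [-0.001, 0.727, 0.686, 0.0]
ft_force: [0.1, 0.3, -2.2]
width: 20.9
grip_force: 80.0
```

>>> servo_tool(
  plan=[
    {"offset": [0, 0, 0.05], "turn": [0, 0, 0]},
    {"offset": [0, 0, 0.12], "turn": [0, 0, 0]},
    {"offset": [0, 0, 0.18], "turn": [0, 0, 0]},
    {"offset": [0, 0, 0.23], "turn": [0, 0, 0]},
    {"offset": [0, 0, 0.23], "turn": [0, 0, 0]},
  ],
)

```text
time_s: 17.68
position: [455.3, -9.2, 86.6]
tcp_rot: [-0.002, 0.731, 0.683, -0.003]
ft_force: [-1.0, 0.6, -2.5]
width: 20.6
grip_force: 79.8
```

```bash
python3 - <<'E'
from h import *
bot.capture('top'); s=bot.sense(); print(s['ft_force'],s['tcp_rot'])
plan([(459.6,-10.3,75,86.3),(459.6,-10.3,73,86.3)])
E
```

```text
[-0.29083134 -0.18528642 -2.14080925] [-0.00101903  0.73071242  0.68268254 -0.00169605]
at [456.3  -9.1  87.8] 86.1 j [-0.33  0.32  0.31  2.19 -0.16  0.66  0.02]
-> [459.6 -10.3  75.   86.3] off [-0.004, 0.014, 0.051] turn -0.002 rows>= 1
-> [459.6 -10.3  73.   86.3] off [0.0, 0.0, 0.008] turn -0.0 rows>= 1
```

>>> servo_tool(
  plan=[
    {"offset": [-0.004, 0.014, 0.02], "turn": [0, 0, 0]},
    {"offset": [-0.004, 0.014, 0.035], "turn": [0, 0, 0]},
    {"offset": [-0.004, 0.014, 0.05], "turn": [0, 0, 0]},
    {"offset": [-0.004, 0.014, 0.05], "turn": [0, 0, 0]},
  ],
)

```text
time_s: 18.07
position: [464.2, -7.2, 80.8]
tcp_rot: [-0.0, 0.73, 0.684, 0.003]
ft_force: [-8.6, 6.3, 36.1]
width: 20.9
grip_force: 86.5
```

>>> servo_tool(
  plan=[
    {"offset": [0, 0, 0.004], "turn": [0, 0, 0]},
    {"offset": [0, 0, 0.008], "turn": [0, 0, 0]},
    {"offset": [0, 0, 0.008], "turn": [0, 0, 0]},
  ],
)

```text
time_s: 18.32
position: [464.4, -6.7, 80.6]
tcp_rot: [-0.001, 0.73, 0.684, 0.004]
ft_force: [-12.2, 7.2, 53.7]
width: 20.8
grip_force: 89.1
```

```bash
python3 - <<'E'
from h import *
s=bot.sense(); print(s['ft_force'],s['tcp_rot'])
a,d=bot.capture('top')
b,_=bot.capture('scene'); cv2.imwrite('pics/c9.png',np.hstack([cv2.resize(a[260:360,260:370],(400,360)),cv2.resize(b[230:340,220:330],(400,360))]))
plan([(459.6,-10.3,73,86.3)])
E
```

```text
[-12.23250716   7.24379493  53.66013176] [-0.00078629  0.72968222  0.68377593  0.00370318]
at [464.4  -6.7  80.6] 86.3 j [-0.32  0.34  0.3   2.18 -0.18  0.64  0.04]
-> [459.6 -10.3  73.   86.3] off [-0.015, -0.018, 0.03] turn -0.0 rows>= 1
```

View pics/c9.png

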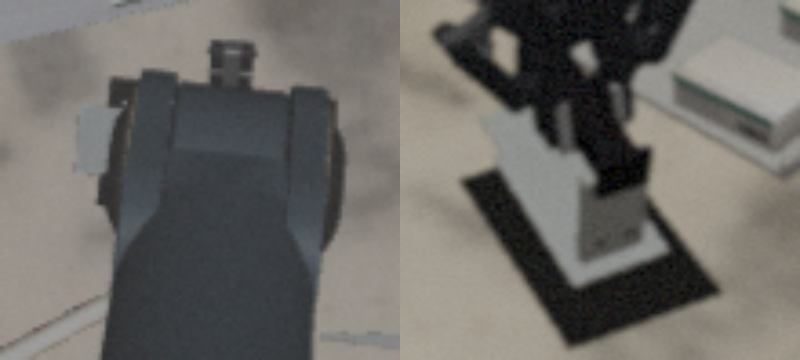

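The lifter slipped in the grasp while being withdrawn (probably touching the scissors): the blade is tip-up and shifted forward. Raising a little and measuring.

>>> servo_tool(
  plan=[
    {"offset": [0, 0, -0.03], "turn": [0, 0, 0]},
    {"offset": [0, 0, -0.08], "turn": [0, 0, 0]},
    {"offset": [0, 0, -0.12], "turn": [0, 0, 0]},
    {"offset": [0, 0, -0.12], "turn": [0, 0, 0]},
  ],
)

```text
time_s: 18.75
position: [463.3, -9.6, 106.7]
tcp_rot: [0.001, 0.73, 0.683, 0.002]
ft_force: [0.6, 0.2, -2.3]
width: 21.2
grip_force: 81.1
```

```bash
python3 - <<'E'
from h import *
s=bot.sense(); print(s['ft_force'],s['tcp_rot'],s['position'])
a,d=bot.capture('top'); P=cloud('top',d)
np.save('pics/t10.npy',d); cv2.imwrite('pics/t10.png',a)
b,e=bot.capture('scene'); np.save('pics/s10.npy',e); cv2.imwrite('pics/s10.png',b)
Q=cloud('scene',e)
for n,im,C in(('top',a,P),('scene',b,Q)):
    hsv=cv2.cvtColor(im,cv2.COLOR_BGR2HSV); v=yaw(s); ax=np.array([np.cos(np.radians(v)),np.sin(np.radians(v)),0]); la=np.array([-ax[1],ax[0],0])
    D=C-s['position']; x=D@ax; y=D@la; z=C[...,2]
    m=(abs(y)<24)&(abs(x)<130)&(hsv[...,1]<30)&(hsv[...,2]>75)&(z>8)&(z<70)&(z<s['position'][2]-30)
    for lo in range(-100,120,10):
        k=m&(x>=lo)&(x<lo+10)
        if k.sum()>8: print(n,lo+5,int(k.sum()),np.percentile(z[k],[10,50,90]).round(1))
cv2.imwrite('pics/c10.png',cv2.resize(b[220:350,210:340],(780,780))[:600])
E
```

```text
[ 0.56986924  0.17464259 -2.33996032] [0.00148316 0.73002751 0.6834127  0.00217114] [463.31497989  -9.56997968 106.66287747]
top 75 42 [51.1 55.  57.8]
top 85 90 [54.5 57.1 59.5]
top 95 47 [56.4 59.3 60.7]
scene -25 270 [28.4 38.4 65.4]
scene -15 71 [30.1 32.6 39. ]
scene -5 25 [32.4 35.2 36.7]
scene 5 37 [35.4 36.8 38.7]
scene 15 47 [37.  39.4 41.6]
scene 25 59 [38.5 41.2 42.9]
scene 35 76 [41.5 43.4 45.8]
scene 45 86 [43.6 45.4 47.6]
scene 55 68 [45.9 47.7 50.3]
scene 65 52 [47.9 50.2 52.5]
scene 75 59 [50.1 52.2 54.8]
scene 85 62 [52.6 54.8 57.1]
scene 95 22 [54.6 56.  57.9]
```

View pics/c10.png

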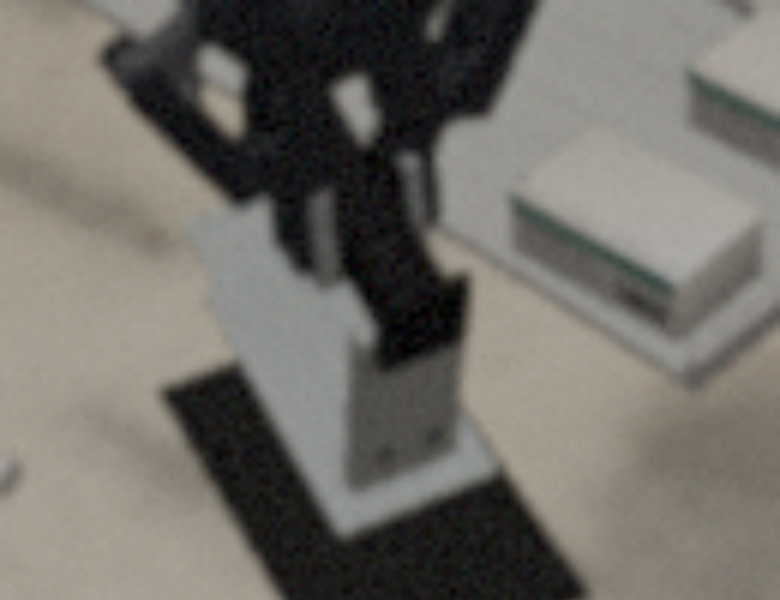

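The blade is pitched about 12° tip-up, and the lifter has slid about 8 mm. I'll tilt the tool to level it and check.

>>> servo_tool(
  plan=[
    {"offset": [-0.02, 0, 0], "turn": [0, -0.04, 0]},
    {"offset": [-0.04, -0.01, 0], "turn": [0, -0.09, 0]},
    {"offset": [-0.055, -0.018, 0], "turn": [0, -0.133, 0]},
    {"offset": [-0.055, -0.018, 0], "turn": [0, -0.133, 0]},
    {"offset": [-0.055, -0.018, 0], "turn": [0, -0.133, 0]},
  ],
)

```text
time_s: 19.27
position: [455.6, -21.9, 103.7]
tcp_rot: [0.07, 0.725, 0.681, -0.076]
ft_force: [-0.8, -0.0, -2.0]
width: 20.7
grip_force: 81.0
```

```bash
python3 - <<'E'
from h import *
b,e=bot.capture('scene'); s=bot.sense(); print(s['ft_force'],s['tcp_rot'],s['position'],yaw(s))
C=cloud('scene',e)
hsv=cv2.cvtColor(b,cv2.COLOR_BGR2HSV); v=yaw(s); ax=np.array([np.cos(np.radians(v)),np.sin(np.radians(v)),0]); la=np.array([-ax[1],ax[0],0])
D=C-s['position']; x=D@ax; y=D@la; z=C[...,2]
m=(abs(y)<35)&(abs(x)<130)&(hsv[...,1]<30)&(hsv[...,2]>75)&(z>8)&(z<70)
X=[]
for lo in range(-80,120,10):
    k=m&(x>=lo)&(x<lo+10)
    if k.sum()>8: print(lo+5,int(k.sum()),np.median(z[k]).round(1),np.percentile(y[k],[5,95]).round(1))
E
```

```text
[ 0.2169432  -0.75268386 -2.19385713] [ 0.07055387  0.72571855  0.68012513 -0.07605625] [455.75858    -22.6967642  103.99198086] 86.29136161168695
-45 63 34.5 [-20.6  26.6]
-35 355 44.5 [-18.   21.7]
-25 39 35.2 [-23.4  27.6]
-15 32 35.6 [15.1 28.2]
-5 42 35.6 [11.3 28.4]
5 44 35.4 [ 7.4 27.2]
15 58 35.8 [ 4.  27.6]
25 68 35.5 [-0.3 27.4]
35 68 35.7 [-3.5 26.7]
45 80 36.0 [-9.6 26.6]
55 88 36.1 [-15.3  26.3]
65 67 36.1 [-14.1  22. ]
75 59 36.2 [-4.4 22.8]
85 19 36.4 [-3.1 22. ]
```

Level to under 1° now. Computing the descent in the tilted frame.

```bash
python3 - <<'E'
from h import *
for z in (80,77,75): print(z,rel((458.9,-22.7,z)).round(4))
E
```

```text
80 [0.0206 0.0126 0.0937]
77 [0.0231 0.0127 0.1055]
75 [0.0247 0.0127 0.1133]
```

>>> servo_tool(
  plan=[
    {"offset": [0.007, 0.006, 0.03], "turn": [0, -0.003, 0]},
    {"offset": [0.014, 0.0127, 0.065], "turn": [0, -0.006, 0]},
    {"offset": [0.0206, 0.0127, 0.094], "turn": [0, -0.006, 0]},
    {"offset": [0.023, 0.0127, 0.105], "turn": [0, -0.006, 0]},
    {"offset": [0.023, 0.0127, 0.105], "turn": [0, -0.006, 0]},
  ],
)

```text
time_s: 19.73
position: [458.3, -23.5, 76.5]
tcp_rot: [0.074, 0.726, 0.679, -0.081]
ft_force: [0.5, 0.0, -2.4]
width: 20.6
grip_force: 81.0
```

```bash
python3 - <<'E'
from h import *
bot.capture('top'); s=bot.sense(); print(s['ft_force'],s['wrist_torque'],s['tcp_rot'],s['position'])
for z in (76,74): print(z,rel((458.9,-22.7,z)).round(4))
E
```

```text
[ 0.54442942  1.09962897 -2.23709309] [ 0.33851267 -0.04396727  0.02236927] [ 0.07407762  0.72566335  0.67933008 -0.08022378] [458.72430075 -23.38106344  77.02554645]
76 [0.0036 0.0005 0.0034]
74 [0.0053 0.0005 0.0112]
```

Not yet touching. Down 2 mm more in small steps.

>>> servo_tool(
  plan=[
    {"offset": [0.001, 0, 0.004], "turn": [0, 0, 0]},
    {"offset": [0.002, 0, 0.008], "turn": [0, 0, 0]},
    {"offset": [0.002, 0, 0.008], "turn": [0, 0, 0]},
  ],
)

```text
time_s: 20.03
position: [459.3, -22.8, 75.7]
tcp_rot: [0.074, 0.726, 0.68, -0.079]
ft_force: [-0.1, -0.4, -2.6]
width: 20.3
grip_force: 81.0
```

```bash
python3 - <<'E'
from h import *
bot.capture('top'); s=bot.sense(); print(s['ft_force'],s['wrist_torque'],s['position'])
E
```

```text
[ 0.04886393  0.18559605 -2.50562624] [0.24195434 0.00920353 0.00848937] [459.3055414  -22.82377494  75.73726888]
```

>>> servo_tool(
  plan=[
    {"offset": [0.001, 0, 0.004], "turn": [0, 0, 0]},
    {"offset": [0.002, 0, 0.008], "turn": [0, 0, 0]},
    {"offset": [0.002, 0, 0.008], "turn": [0, 0, 0]},
  ],
)

```text
time_s: 20.33
position: [459.4, -22.6, 73.6]
tcp_rot: [0.075, 0.725, 0.68, -0.079]
ft_force: [0.3, -0.3, -1.5]
width: 20.9
grip_force: 81.1
```

>>> servo_tool(
  plan=[
    {"offset": [0, 0, 0.003], "turn": [0, 0, 0]},
    {"offset": [0, 0, 0.003], "turn": [0, 0, 0]},
    {"offset": [0, 0, 0.003], "turn": [0, 0, 0]},
  ],
)

```text
time_s: 20.58
position: [459.4, -22.6, 73.4]
tcp_rot: [0.074, 0.725, 0.68, -0.079]
ft_force: [-1.8, 2.2, 6.2]
width: 21.1
grip_force: 82.1
```

```bash
python3 - <<'E'
from h import *
bot.capture('top'); s=bot.sense(); print(s['ft_force'],s['wrist_torque'],s['position'])
E
```

```text
[-1.66274127  2.36885539  5.69330719] [ 0.23361098  0.45437207 -0.14465636] [459.37841642 -22.52821796  73.45238018]
```

Contact made. Opening and backing off, then righting the tool.

>>> servo_tool(
  plan=[
    {"offset": [0, 0, 0], "turn": [0, 0, 0]},
    {"offset": [0, 0, 0], "turn": [0, 0, 0]},
    {"offset": [0, 0, 0], "turn": [0, 0, 0]},
    {"offset": [0, 0, 0], "turn": [0, 0, 0]},
    {"offset": [0, 0, 0], "turn": [0, 0, 0]},
  ],
  claw=1,
)

```text
time_s: 21.05
position: [459.2, -23.0, 72.8]
tcp_rot: [0.074, 0.726, 0.68, -0.08]
ft_force: [0.5, 0.1, 0.7]
width: 79.7
grip_force: 0.0
```

>>> servo_tool(
  plan=[
    {"offset": [0, 0, 0], "turn": [0, 0, 0]},
    {"offset": [0, 0, 0], "turn": [0, 0, 0]},
    {"offset": [0, 0, 0], "turn": [0, 0, 0]},
    {"offset": [0, 0, 0], "turn": [0, 0, 0]},
    {"offset": [0, 0, 0], "turn": [0, 0, 0]},
  ],
)

```text
time_s: 21.47
position: [459.2, -23.0, 72.8]
tcp_rot: [0.074, 0.725, 0.68, -0.079]
ft_force: [0.8, -0.4, -0.0]
width: 85.4
grip_force: 0.0
```

>>> servo_tool(
  plan=[
    {"offset": [0, 0, -0.1], "turn": [0, 0, 0]},
    {"offset": [0, 0, -0.22], "turn": [0, 0, 0]},
    {"offset": [0, 0, -0.35], "turn": [0, 0.05, 0]},
    {"offset": [0, 0, -0.45], "turn": [0, 0.1, 0]},
    {"offset": [0, 0, -0.45], "turn": [0, 0.139, 0]},
  ],
)

```text
time_s: 21.88
position: [464.4, 2.6, 187.7]
tcp_rot: [0.002, 0.729, 0.684, 0.006]
ft_force: [1.6, -0.8, 0.5]
width: 85.1
grip_force: 0.0
```

```bash
python3 - <<'E'
from h import *
b,e=bot.capture('scene'); s=bot.sense(); print(s['tcp_rot'],s['width'])
C=cloud('scene',e); hsv=cv2.cvtColor(b,cv2.COLOR_BGR2HSV)
D=C-np.array([460.3,-.8,0]); v=np.radians(85.5); x=D@[np.cos(v),np.sin(v),0]; y=D@[-np.sin(v),np.cos(v),0]; z=C[...,2]
m=(abs(y)<35)&(abs(x)<100)&(hsv[...,1]<30)&(hsv[...,2]>85)&(z<12)
for lo in range(-80,100,20):
    k=m&(x>=lo)&(x<lo+20)
    if k.sum()>8: print(lo+10,int(k.sum()),np.median(z[k]).round(1),np.percentile(x[k],[2,98]).round(),np.percentile(y[k],[2,98]).round())
cv2.imwrite('pics/c11.png',cv2.resize(b[180:350,200:400],(800,600)))
plan([(587.6,36.7,120,16)])
E
```

```text
[5.59746233e-04 7.31035076e-01 6.82323456e-01 4.70172336e-03] 85.36866221795654
-70 139 4.5 [-80. -61.] [-28.  27.]
-50 156 5.5 [-60. -40.] [-26.  27.]
-30 79 4.8 [-38. -20.] [10. 28.]
-10 109 4.9 [-19.  -0.] [ 2. 27.]
10 139 4.9 [ 1. 20.] [-4. 28.]
30 164 5.2 [20. 40.] [-16.  28.]
50 149 4.8 [41. 59.] [-17.  23.]
70 15 3.2 [60. 80.] [-12.  15.]
90 65 -0.4 [ 81. 100.] [-14.  34.]
at [462.7  -0.8 185.8] 86.1 j [-0.45  0.17  0.41  2.09 -0.09  0.88 -0.05]
-> [587.6  36.7 120.   16. ] off [0.184, 0.488, 0.263] turn 0.778 rows>= 10
```

View pics/c11.png

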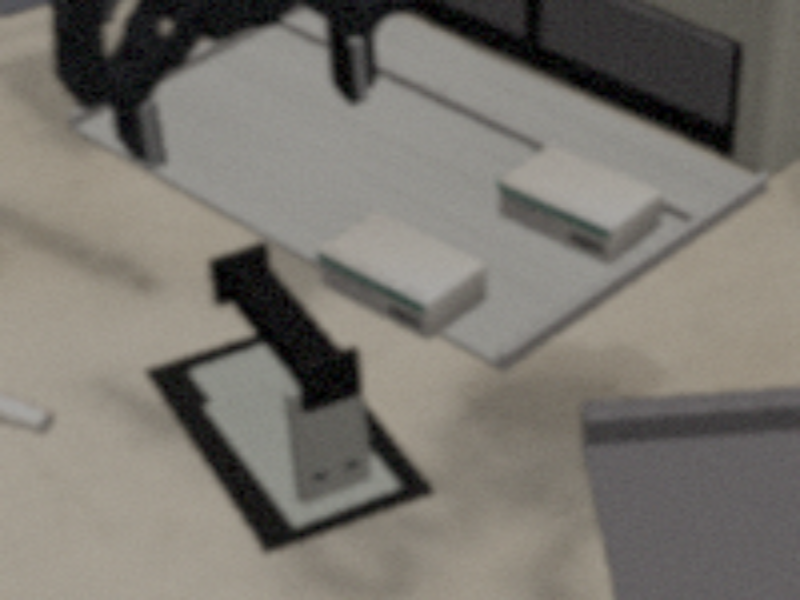

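The lifter lies flat and centred on the mat, with the blade about level at 5 mm. Now the near carton.

>>> servo_tool(
  plan=[
    {"offset": [0.04, 0.1, 0.04], "turn": [0, 0, -0.05]},
    {"offset": [0.08, 0.22, 0.1], "turn": [0, 0, -0.11]},
    {"offset": [0.13, 0.34, 0.18], "turn": [0, 0, -0.17]},
    {"offset": [0.16, 0.44, 0.25], "turn": [0, 0, -0.22]},
    {"offset": [0.184, 0.488, 0.3], "turn": [0, 0, -0.22]},
  ],
)

```text
time_s: 22.35
position: [587.2, 40.2, 104.9]
tcp_rot: [-0.0, 0.6, 0.8, -0.001]
ft_force: [0.3, 0.0, -0.2]
width: 85.4
grip_force: 0.0
```

>>> servo_tool(
  plan=[
    {"offset": [0, 0, 0], "turn": [0, 0, 0]},
    {"offset": [0, 0, 0], "turn": [0, 0, 0]},
  ],
  claw=0.85,
)

```text
time_s: 22.52
position: [584.3, 39.3, 105.8]
tcp_rot: [-0.001, 0.601, 0.799, -0.002]
ft_force: [-0.3, -1.1, -0.3]
width: 72.8
grip_force: 0.0
```

```bash
python3 - <<'E'
from h import *
r=ray('top',[[180,223],[313,193]],10); print('rib',r.round(1).tolist())
u=(r[1]-r[0])[:2]; u/=np.linalg.norm(u); n=np.array([-u[1],u[0]])
for c in ((587.6,36.7),(673.6,56.8)): print('dist to rib',(np.array(c)-r[0,:2])@n)
e,d=bot.capture('scene'); Q=cloud('scene',d); m=(abs(Q[...,2]-33)<6)
print('scene cartons',rect(m,'scene',33,(270,190,380,290),150))
print(bot.sense()['tcp_rot'])
plan([(587.6,36.7,50,106.1),(587.6,36.7,10,106.1)])
E
```

```text
rib [[648.8, 336.7, 10.0], [722.2, 14.8, 10.0]]
dist to rib -126.35231202144774
dist to rib -38.035968988320306
scene cartons [(array([560. ,  53.2], dtype=float32), array([49.5, 78.8], dtype=float32), 105.2), (array([670.1,  53.2], dtype=float32), array([50.4, 80. ], dtype=float32), 105.7)]
[-7.14657732e-04  6.01566287e-01  7.98821448e-01 -1.33637921e-03]
at [584.3  38.9 106.8] 106.0 j [-0.36  0.47  0.3   1.88 -0.18  0.82  0.31]
-> [587.6  36.7  50.  106.1] off [-0.012, 0.01, 0.227] turn -0.001 rows>= 2
-> [587.6  36.7  10.  106.1] off [0.0, 0.0, 0.16] turn -0.0 rows>= 1
```

The near carton has been knocked: the scene view now puts it at about (563,57) at the same height and yaw, while the far one is unchanged. Retargeting.

```bash
python3 - <<'E'
from h import *
e,d=bot.capture('scene'); Q=cloud('scene',d)
for lo,hi in((20,30),(27,39),(36,44)):
    m=(Q[...,2]>lo)&(Q[...,2]<hi); print(lo,rect(m,'scene',33,(262,185,380,290),120))
plan([(563.5,56.8,60,106.2),(563.5,56.8,10,106.2)])
E
```

```text
20 []
27 [(array([560.1,  52.9], dtype=float32), array([49.2, 79.4], dtype=float32), 105.5), (array([669.9,  53.6], dtype=float32), array([51.5, 78.3], dtype=float32), 106.8), (array([752.1, 124.2], dtype=float32), array([ 13.5, 138.8], dtype=float32), 103.7)]
36 []
at [584.5  38.8 107.6] 106.0 j [-0.36  0.47  0.3   1.88 -0.18  0.82  0.31]
-> [563.5  56.8  60.  106.2] off [0.092, -0.061, 0.19] turn -0.002 rows>= 2
-> [563.5  56.8  10.  106.2] off [0.0, 0.0, 0.2] turn -0.0 rows>= 2
```

>>> servo_tool(
  plan=[
    {"offset": [0.04, -0.03, 0], "turn": [0, 0, 0]},
    {"offset": [0.092, -0.061, 0.05], "turn": [0, 0, 0]},
    {"offset": [0.092, -0.061, 0.12], "turn": [0, 0, 0]},
    {"offset": [0.092, -0.061, 0.19], "turn": [0, 0, 0]},
    {"offset": [0.092, -0.061, 0.19], "turn": [0, 0, 0]},
  ],
)

```text
time_s: 23.03
position: [561.0, 57.7, 58.5]
tcp_rot: [-0.002, 0.601, 0.799, -0.002]
ft_force: [-1.3, 0.5, 0.4]
width: 72.6
grip_force: 0.0
```

>>> servo_tool(
  plan=[
    {"offset": [0, 0, 0.06], "turn": [0, 0, 0]},
    {"offset": [0, 0, 0.12], "turn": [0, 0, 0]},
    {"offset": [0, 0, 0.17], "turn": [0, 0, 0]},
    {"offset": [0, 0, 0.2], "turn": [0, 0, 0]},
    {"offset": [0, 0, 0.2], "turn": [0, 0, 0]},
  ],
)

```text
time_s: 23.45
position: [563.4, 57.2, 9.4]
tcp_rot: [-0.001, 0.601, 0.799, -0.001]
ft_force: [-0.9, 0.1, -0.5]
width: 72.7
grip_force: 0.0
```

>>> servo_tool(
  plan=[
    {"offset": [0, 0, 0], "turn": [0, 0, 0]},
    {"offset": [0, 0, 0], "turn": [0, 0, 0]},
    {"offset": [0, 0, 0], "turn": [0, 0, 0]},
    {"offset": [0, 0, 0], "turn": [0, 0, 0]},
    {"offset": [0, 0, 0], "turn": [0, 0, 0]},
  ],
  claw=0.3,
  grip_force=25,
)

```text
time_s: 23.87
position: [565.3, 57.2, 11.1]
tcp_rot: [0.001, 0.602, 0.799, 0.001]
ft_force: [-0.8, 0.8, 5.1]
width: 44.4
grip_force: 27.4
```

```bash
python3 - <<'E'
from h import *
s=bot.sense(); print(s['ft_force'],s['width'],s['grip_force'])
c=np.array([562,-290]); X=np.array([.887,-.461]); Y=np.array([.461,.887])
t=c+120*Y
p=s['position']
plan([(p[0],p[1],110,106),(565,-50,110,82),(t[0],t[1],110,62.6),(t[0],t[1],p[2]+1,62.6)])
E
```

```text
[-0.78253097  0.84771147  5.05508712] 44.36819838461778 27.379796504974365
at [565.3  57.2  11.1] 106.0 j [-0.36  0.59  0.24  1.98 -0.24  0.6   0.32]
-> [565.3  57.2 110.  106. ] off [0.0, 0.0, -0.395] turn 0.0 rows>= 3
-> [565 -50 110  82] off [-0.412, -0.12, -0.0] turn 0.267 rows>= 4
-> [ 617.3 -183.6  110.    62.6] off [-0.5, 0.282, -0.0] turn 0.216 rows>= 4
-> [ 617.3 -183.6   12.1   62.6] off [0.0, 0.0, 0.391] turn -0.0 rows>= 3
```

Gripped at 44 mm. Carrying it to the tote.

>>> servo_tool(
  plan=[
    {"offset": [0, 0, -0.06], "turn": [0, 0, 0]},
    {"offset": [0, 0, -0.15], "turn": [0, 0, 0]},
    {"offset": [0, 0, -0.25], "turn": [0, 0, 0]},
    {"offset": [0, 0, -0.34], "turn": [0, 0, 0]},
    {"offset": [0, 0, -0.395], "turn": [0, 0, 0]},
  ],
  grip_force=35,
)

```text
time_s: 24.28
position: [565.4, 57.2, 111.2]
tcp_rot: [0.001, 0.602, 0.799, 0.001]
ft_force: [1.1, -0.3, 0.0]
width: 44.2
grip_force: 36.8
```

>>> servo_tool(
  plan=[
    {"offset": [-0.06, -0.015, 0], "turn": [0, 0, 0.035]},
    {"offset": [-0.14, -0.04, 0], "turn": [0, 0, 0.09]},
    {"offset": [-0.23, -0.068, 0], "turn": [0, 0, 0.15]},
    {"offset": [-0.32, -0.094, 0], "turn": [0, 0, 0.21]},
    {"offset": [-0.412, -0.12, 0], "turn": [0, 0, 0.267]},
  ],
)

```text
time_s: 24.7
position: [563.1, -52.2, 107.9]
tcp_rot: [-0.0, 0.757, 0.654, -0.001]
ft_force: [0.2, 0.4, -0.6]
width: 44.5
grip_force: 36.8
```

>>> servo_tool(
  plan=[
    {"offset": [-0.11, 0.055, 0], "turn": [0, 0, 0.048]},
    {"offset": [-0.22, 0.115, 0], "turn": [0, 0, 0.096]},
    {"offset": [-0.33, 0.18, 0], "turn": [0, 0, 0.144]},
    {"offset": [-0.43, 0.24, 0], "turn": [0, 0, 0.19]},
    {"offset": [-0.5, 0.282, 0], "turn": [0, 0, 0.216]},
  ],
)

```text
time_s: 25.12
position: [616.0, -188.3, 107.9]
tcp_rot: [0.001, 0.857, 0.516, -0.001]
ft_force: [1.0, 0.3, -0.2]
width: 44.2
grip_force: 36.8
```

>>> servo_tool(
  plan=[
    {"offset": [0, 0, 0.05], "turn": [0, 0, 0]},
    {"offset": [0, 0, 0.12], "turn": [0, 0, 0]},
    {"offset": [0, 0, 0.2], "turn": [0, 0, 0]},
    {"offset": [0, 0, 0.27], "turn": [0, 0, 0]},
    {"offset": [0, 0, 0.31], "turn": [0, 0, 0]},
  ],
)

```text
time_s: 25.53
position: [614.0, -183.2, 27.8]
tcp_rot: [-0.002, 0.855, 0.519, -0.002]
ft_force: [0.5, 0.1, -0.9]
width: 44.6
grip_force: 36.9
```

```bash
python3 - <<'E'
from h import *
bot.capture('top'); s=bot.sense(); print(s['ft_force'],s['width'],s['grip_force'],s['tcp_rot'])
plan([(617.3,-183.6,11.5,62.6)])
E
```

```text
[-1.02158483  0.14943859 -1.95302851] 44.33006796845059 36.855711936950684 [-0.00256939  0.85473943  0.51904399 -0.00269067]
at [ 613.4 -182.9   26.8] 62.5 j [-0.09  0.68  0.45  1.8  -0.4   0.76  0.09]
-> [ 617.3 -183.6   11.5   62.6] off [0.005, 0.015, 0.061] turn -0.001 rows>= 1
```

>>> servo_tool(
  plan=[
    {"offset": [0, 0, 0.02], "turn": [0, 0, 0]},
    {"offset": [0, 0, 0.04], "turn": [0, 0, 0]},
    {"offset": [0, 0, 0.055], "turn": [0, 0, 0]},
    {"offset": [0, 0, 0.062], "turn": [0, 0, 0]},
    {"offset": [0, 0, 0.062], "turn": [0, 0, 0]},
  ],
)

```text
time_s: 26.0
position: [616.7, -183.6, 16.0]
tcp_rot: [0.0, 0.855, 0.519, 0.0]
ft_force: [0.5, 0.6, -0.0]
width: 44.2
grip_force: 36.9
```

```bash
python3 - <<'E'
from h import *
bot.capture('top'); s=bot.sense(); print(s['ft_force'],s['position'])
E
```

```text
[ 0.24693108 -0.60253159  0.14536352] [ 616.9064498  -183.69875562   16.21761071]
```

>>> servo_tool(
  plan=[
    {"offset": [0, 0, 0.008], "turn": [0, 0, 0]},
    {"offset": [0, 0, 0.015], "turn": [0, 0, 0]},
    {"offset": [0, 0, 0.015], "turn": [0, 0, 0]},
    {"offset": [0, 0, 0.015], "turn": [0, 0, 0]},
  ],
)

```text
time_s: 26.38
position: [616.6, -183.6, 12.1]
tcp_rot: [-0.0, 0.855, 0.519, 0.0]
ft_force: [0.7, -1.0, 0.5]
width: 44.2
grip_force: 36.9
```

>>> servo_tool(
  plan=[
    {"offset": [0, 0, 0.004], "turn": [0, 0, 0]},
    {"offset": [0, 0, 0.006], "turn": [0, 0, 0]},
    {"offset": [0, 0, 0.006], "turn": [0, 0, 0]},
  ],
)

```text
time_s: 26.63
position: [616.9, -183.8, 11.2]
tcp_rot: [0.0, 0.855, 0.519, 0.0]
ft_force: [-1.2, -0.0, 3.4]
width: 44.4
grip_force: 37.3
```

Contact. Releasing, rising, and heading back for the far carton.

>>> servo_tool(
  plan=[
    {"offset": [0, 0, 0], "turn": [0, 0, 0]},
    {"offset": [0, 0, 0], "turn": [0, 0, 0]},
    {"offset": [0, 0, 0], "turn": [0, 0, 0]},
    {"offset": [0, 0, 0], "turn": [0, 0, 0]},
  ],
  claw=0.85,
)

```text
time_s: 26.97
position: [616.5, -183.6, 10.4]
tcp_rot: [-0.0, 0.855, 0.519, -0.0]
ft_force: [-1.1, 0.1, 0.2]
width: 72.2
grip_force: 0.0
```

>>> servo_tool(
  plan=[
    {"offset": [0, 0, -0.06], "turn": [0, 0, 0]},
    {"offset": [0, 0, -0.16], "turn": [0, 0, 0]},
    {"offset": [0, 0, -0.28], "turn": [0, 0, 0]},
    {"offset": [0, 0, -0.4], "turn": [0, 0, 0]},
    {"offset": [0, 0, -0.44], "turn": [0, 0, 0]},
  ],
)

```text
time_s: 27.38
position: [619.1, -185.1, 126.3]
tcp_rot: [0.003, 0.855, 0.519, 0.003]
ft_force: [0.5, -0.6, 0.4]
width: 72.7
grip_force: 0.0
```

```bash
python3 - <<'E'
from h import *
a,d=bot.capture('top'); P=cloud('top',d)
print('tray',rect((P[...,2]>20)&(P[...,2]<50),'top',33,(180,170,335,290),200))
e,d=bot.capture('scene'); Q=cloud('scene',d)
print('scene',rect((Q[...,2]>22)&(Q[...,2]<42),'scene',33,None,150))
plan([(595,-80,130,80),(650,0,130,100),(673,56.8,100,107),(673,56.8,16,107)])
E
```

```text
tray [(array([673.7,  56.8], dtype=float32), array([47.4, 75. ], dtype=float32), 106.9)]
scene [(array([ 41.6, -40.3], dtype=float32), array([ 45. , 120.8], dtype=float32), 50.2), (array([ 529.6, -353.7], dtype=float32), array([96.1, 99.4], dtype=float32), 56.0), (array([ 744. , -425.8], dtype=float32), array([34.9, 47.1], dtype=float32), 111.4), (array([ 895.9, -410.9], dtype=float32), array([ 16.1, 125.2], dtype=float32), 173.3), (array([ 778.3, -308.9], dtype=float32), array([46.8, 68. ], dtype=float32), 113.9), (array([ 612.2, -186.7], dtype=float32), array([47.5, 83. ], dtype=float32), 62.6), (array([ 637.6, -135.5], dtype=float32), array([ 16.8, 165.9], dtype=float32), 152.1), (array([ 841.6, -181.4], dtype=float32), array([49.8, 64.7], dtype=float32), 123.8), (array([668.1,  51.1], dtype=float32), array([55.3, 83. ], dtype=float32), 105.7), (array([733.9, 200.2], dtype=float32), array([ 26.6, 318. ], dtype=float32), 103.2), (array([483. , 423.9], dtype=float32), array([ 37.6, 320.4], dtype=float32), 176.1), (array([1058.2,  -88.6], dtype=float32), array([ 32.5, 532.8], dtype=float32), 90.0), (array([ 345.2, 1085.3], dtype=float32), array([ 61.9, 130.5], dtype=float32), 75.6), (array([ 943.9, 1530.7], dtype=float32), array([471.8, 972.2], dtype=float32), 126.4)]
at [ 618.3 -184.4  124. ] 62.6 j [-0.14  0.56  0.51  1.74 -0.34  0.92  0.04]
-> [595 -80 130  80] off [0.328, -0.275, -0.024] turn -0.194 rows>= 3
-> [650   0 130 100] off [0.353, 0.161, -0.0] turn -0.222 rows>= 3
-> [673.   56.8 100.  107. ] off [0.208, 0.13, 0.12] turn -0.078 rows>= 2
-> [673.   56.8  16.  107. ] off [0.0, 0.0, 0.336] turn 0.0 rows>= 3
```

Carton 1 is flat in the tote, and the far carton hasn't moved. Going for it, staying above the rib.

>>> servo_tool(
  plan=[
    {"offset": [0.06, -0.05, 0], "turn": [0, 0, -0.04]},
    {"offset": [0.13, -0.11, 0], "turn": [0, 0, -0.08]},
    {"offset": [0.2, -0.17, 0], "turn": [0, 0, -0.12]},
    {"offset": [0.27, -0.23, -0.02], "turn": [0, 0, -0.16]},
    {"offset": [0.328, -0.275, -0.024], "turn": [0, 0, -0.194]},
  ],
  claw=0.75,
)

```text
time_s: 27.9
position: [591.6, -76.0, 125.1]
tcp_rot: [-0.002, 0.764, 0.646, -0.001]
ft_force: [-0.2, 0.3, -0.1]
width: 64.0
grip_force: 0.0
```

>>> servo_tool(
  plan=[
    {"offset": [0.07, 0.03, 0], "turn": [0, 0, -0.044]},
    {"offset": [0.14, 0.063, 0], "turn": [0, 0, -0.089]},
    {"offset": [0.21, 0.095, 0], "turn": [0, 0, -0.133]},
    {"offset": [0.28, 0.128, 0], "turn": [0, 0, -0.178]},
    {"offset": [0.353, 0.161, 0], "turn": [0, 0, -0.222]},
  ],
)

```text
time_s: 28.32
position: [647.6, 2.3, 125.2]
tcp_rot: [-0.001, 0.641, 0.768, -0.001]
ft_force: [0.2, -0.6, -1.3]
width: 64.1
grip_force: 0.0
```

>>> servo_tool(
  plan=[
    {"offset": [0.05, 0.03, 0.03], "turn": [0, 0, -0.02]},
    {"offset": [0.11, 0.07, 0.07], "turn": [0, 0, -0.05]},
    {"offset": [0.17, 0.11, 0.1], "turn": [0, 0, -0.078]},
    {"offset": [0.208, 0.13, 0.12], "turn": [0, 0, -0.078]},
    {"offset": [0.208, 0.13, 0.12], "turn": [0, 0, -0.078]},
  ],
)

```text
time_s: 28.73
position: [670.3, 61.9, 94.0]
tcp_rot: [-0.002, 0.593, 0.805, -0.0]
ft_force: [-0.0, 0.4, 0.7]
width: 64.0
grip_force: 0.0
```

>>> servo_tool(
  plan=[
    {"offset": [0, 0, 0], "turn": [0, 0, 0]},
    {"offset": [0, 0, 0], "turn": [0, 0, 0]},
  ],
)

```text
time_s: 28.9
position: [671.1, 56.1, 96.7]
tcp_rot: [0.0, 0.595, 0.804, -0.001]
ft_force: [-0.2, -0.0, -0.1]
width: 63.9
grip_force: 0.0
```

```bash
python3 - <<'E'
from h import *
e,d=bot.capture('scene'); Q=cloud('scene',d)
print('scene',rect((Q[...,2]>22)&(Q[...,2]<42),'scene',33,(300,185,380,290),100),bot.sense()['width'])
plan([(673.3,56.8,19.5,107)])
E
```

```text
scene [(array([668.6,  51.4], dtype=float32), array([55.4, 81.7], dtype=float32), 107.1), (array([753.9, 114.2], dtype=float32), array([ 23.1, 127.2], dtype=float32), 104.1)] 64.35144428229448
at [671.2  55.8  97. ] 106.9 j [-0.35  0.61  0.29  1.67 -0.21  0.89  0.32]
-> [673.3  56.8  19.5 107. ] off [0.001, 0.009, 0.31] turn -0.001 rows>= 2
```

>>> servo_tool(
  plan=[
    {"offset": [0, 0.008, 0.08], "turn": [0, 0, 0]},
    {"offset": [0, 0.008, 0.16], "turn": [0, 0, 0]},
    {"offset": [0, 0.008, 0.23], "turn": [0, 0, 0]},
    {"offset": [0, 0.008, 0.29], "turn": [0, 0, 0]},
    {"offset": [0, 0.008, 0.31], "turn": [0, 0, 0]},
  ],
)

```text
time_s: 29.37
position: [671.7, 56.9, 17.1]
tcp_rot: [-0.001, 0.595, 0.804, -0.001]
ft_force: [-0.8, -0.0, -0.1]
width: 64.1
grip_force: 0.0
```

>>> servo_tool(
  plan=[
    {"offset": [0, 0, 0], "turn": [0, 0, 0]},
    {"offset": [0, 0, 0], "turn": [0, 0, 0]},
  ],
)

```text
time_s: 29.53
position: [673.6, 57.7, 19.7]
tcp_rot: [0.0, 0.595, 0.804, 0.0]
ft_force: [0.6, 0.2, -0.3]
width: 63.8
grip_force: 0.0
```

>>> servo_tool(
  plan=[
    {"offset": [0, 0, 0], "turn": [0, 0, 0]},
    {"offset": [0, 0, 0], "turn": [0, 0, 0]},
    {"offset": [0, 0, 0], "turn": [0, 0, 0]},
    {"offset": [0, 0, 0], "turn": [0, 0, 0]},
    {"offset": [0, 0, 0], "turn": [0, 0, 0]},
  ],
  claw=0.3,
  grip_force=30,
)

```text
time_s: 29.95
position: [674.3, 58.2, 20.7]
tcp_rot: [0.001, 0.595, 0.804, 0.001]
ft_force: [0.2, -1.1, 5.9]
width: 43.9
grip_force: 32.5
```

```bash
python3 - <<'E'
from h import *
s=bot.sense(); print(s['ft_force'],s['width'],s['grip_force'])
c=np.array([562,-290]); Y=np.array([.461,.887]); t=c+38*Y
p=s['position']
plan([(p[0],p[1],120,107),(610,-30,120,90),(585,-140,120,75),(t[0],t[1],120,62.6),(t[0],t[1],p[2]+14,62.6)])
E
```

```text
[ 0.19439588 -1.10623871  5.94832524] 43.930637588622076 32.4873161315918
at [674.3  58.2  20.7] 107.0 j [-0.33  0.7   0.26  1.7  -0.24  0.76  0.35]
-> [674.3  58.2 120.  107. ] off [0.0, 0.0, -0.397] turn 0.0 rows>= 3
-> [610 -30 120  90] off [-0.262, -0.349, -0.0] turn 0.189 rows>= 3
-> [ 585 -140  120   75] off [-0.44, -0.1, -0.0] turn 0.167 rows>= 3
-> [ 579.5 -256.3  120.    62.6] off [-0.455, 0.099, -0.0] turn 0.138 rows>= 3
-> [ 579.5 -256.3   34.7   62.6] off [0.0, 0.0, 0.341] turn -0.0 rows>= 3
```

>>> servo_tool(
  plan=[
    {"offset": [0, 0, -0.06], "turn": [0, 0, 0]},
    {"offset": [0, 0, -0.15], "turn": [0, 0, 0]},
    {"offset": [0, 0, -0.25], "turn": [0, 0, 0]},
    {"offset": [0, 0, -0.34], "turn": [0, 0, 0]},
    {"offset": [0, 0, -0.397], "turn": [0, 0, 0]},
  ],
  grip_force=35,
)

```text
time_s: 30.37
position: [674.0, 58.2, 121.8]
tcp_rot: [0.001, 0.595, 0.804, 0.001]
ft_force: [0.1, 0.5, -1.5]
width: 44.3
grip_force: 36.5
```

>>> servo_tool(
  plan=[
    {"offset": [-0.04, -0.05, 0], "turn": [0, 0, 0.03]},
    {"offset": [-0.09, -0.12, 0], "turn": [0, 0, 0.07]},
    {"offset": [-0.15, -0.2, 0], "turn": [0, 0, 0.11]},
    {"offset": [-0.21, -0.28, 0], "turn": [0, 0, 0.15]},
    {"offset": [-0.262, -0.349, 0], "turn": [0, 0, 0.189]},
  ],
)

```text
time_s: 30.78
position: [607.5, -31.4, 119.1]
tcp_rot: [-0.0, 0.708, 0.706, -0.0]
ft_force: [-0.0, -0.5, -1.2]
width: 43.9
grip_force: 36.5
```

>>> servo_tool(
  plan=[
    {"offset": [-0.08, -0.025, 0], "turn": [0, 0, 0.033]},
    {"offset": [-0.17, -0.045, 0], "turn": [0, 0, 0.067]},
    {"offset": [-0.26, -0.065, 0], "turn": [0, 0, 0.1]},
    {"offset": [-0.35, -0.083, 0], "turn": [0, 0, 0.133]},
    {"offset": [-0.44, -0.1, 0], "turn": [0, 0, 0.167]},
  ],
)

```text
time_s: 31.2
position: [583.9, -141.4, 119.0]
tcp_rot: [0.0, 0.794, 0.608, 0.0]
ft_force: [0.5, -0.4, -1.0]
width: 43.9
grip_force: 36.5
```

>>> servo_tool(
  plan=[
    {"offset": [-0.1, 0.02, 0], "turn": [0, 0, 0.028]},
    {"offset": [-0.2, 0.04, 0], "turn": [0, 0, 0.056]},
    {"offset": [-0.3, 0.062, 0], "turn": [0, 0, 0.085]},
    {"offset": [-0.39, 0.084, 0], "turn": [0, 0, 0.115]},
    {"offset": [-0.455, 0.099, 0], "turn": [0, 0, 0.138]},
  ],
)

```text
time_s: 31.62
position: [578.1, -259.4, 119.0]
tcp_rot: [0.001, 0.856, 0.517, -0.0]
ft_force: [0.5, 0.1, 0.3]
width: 44.0
grip_force: 36.5
```

>>> servo_tool(
  plan=[
    {"offset": [0, 0, 0], "turn": [0, 0, 0]},
    {"offset": [0, 0, 0.07], "turn": [0, 0, 0]},
    {"offset": [0, 0, 0.15], "turn": [0, 0, 0]},
    {"offset": [0, 0, 0.23], "turn": [0, 0, 0]},
    {"offset": [0, 0, 0.28], "turn": [0, 0, 0]},
  ],
)

```text
time_s: 32.03
position: [578.1, -254.2, 46.5]
tcp_rot: [-0.002, 0.854, 0.52, -0.0]
ft_force: [0.2, 0.3, -0.7]
width: 43.9
grip_force: 36.5
```

```bash
python3 - <<'E'
from h import *
bot.capture('top'); s=bot.sense(); print(s['ft_force'],s['width'],s['tcp_rot'])
plan([(579.5,-256.3,23,62.6)])
E
```

```text
[-0.11180111 -0.0982857  -0.92995536] 43.79194059055985 [-0.00278189  0.85397935  0.52029738 -0.00146788]
at [ 576.9 -253.7   44.5] 62.7 j [ 0.02  0.65  0.47  1.81 -0.4   0.78  0.22]
-> [ 579.5 -256.3   23.    62.6] off [-0.004, 0.014, 0.086] turn 0.001 rows>= 1
```

>>> servo_tool(
  plan=[
    {"offset": [0, 0, 0.03], "turn": [0, 0, 0]},
    {"offset": [0, 0, 0.06], "turn": [0, 0, 0]},
    {"offset": [0, 0, 0.085], "turn": [0, 0, 0]},
    {"offset": [0, 0, 0.09], "turn": [0, 0, 0]},
    {"offset": [0, 0, 0.09], "turn": [0, 0, 0]},
  ],
)

```text
time_s: 32.5
position: [578.4, -256.2, 25.8]
tcp_rot: [-0.0, 0.855, 0.519, -0.0]
ft_force: [0.0, -0.3, 0.0]
width: 44.2
grip_force: 36.5
```

>>> servo_tool(
  plan=[
    {"offset": [0, 0, 0.005], "turn": [0, 0, 0]},
    {"offset": [0, 0, 0.01], "turn": [0, 0, 0]},
    {"offset": [0, 0, 0.01], "turn": [0, 0, 0]},
    {"offset": [0, 0, 0.01], "turn": [0, 0, 0]},
  ],
)

```text
time_s: 32.83
position: [578.6, -256.3, 23.6]
tcp_rot: [0.0, 0.855, 0.519, 0.0]
ft_force: [0.3, -0.4, -0.2]
width: 44.1
grip_force: 36.5
```

>>> servo_tool(
  plan=[
    {"offset": [0, 0, 0.005], "turn": [0, 0, 0]},
    {"offset": [0, 0, 0.008], "turn": [0, 0, 0]},
    {"offset": [0, 0, 0.008], "turn": [0, 0, 0]},
  ],
)

```text
time_s: 33.08
position: [578.4, -256.2, 21.2]
tcp_rot: [-0.0, 0.855, 0.519, -0.0]
ft_force: [-0.6, 0.2, -0.7]
width: 43.8
grip_force: 36.5
```

>>> servo_tool(
  plan=[
    {"offset": [0, 0, 0.003], "turn": [0, 0, 0]},
    {"offset": [0, 0, 0.004], "turn": [0, 0, 0]},
    {"offset": [0, 0, 0.004], "turn": [0, 0, 0]},
  ],
)

```text
time_s: 33.33
position: [578.5, -256.3, 20.7]
tcp_rot: [-0.0, 0.855, 0.519, 0.0]
ft_force: [-1.3, 0.8, 3.0]
width: 43.6
grip_force: 36.9
```

Contact. Releasing, rising, and moving clear.

>>> servo_tool(
  plan=[
    {"offset": [0, 0, 0], "turn": [0, 0, 0]},
    {"offset": [0, 0, 0], "turn": [0, 0, 0]},
    {"offset": [0, 0, 0], "turn": [0, 0, 0]},
    {"offset": [0, 0, 0], "turn": [0, 0, 0]},
  ],
  claw=0.85,
)

```text
time_s: 33.67
position: [578.4, -256.3, 20.2]
tcp_rot: [-0.0, 0.855, 0.519, -0.0]
ft_force: [0.6, 0.2, 0.7]
width: 72.5
grip_force: 0.0
```

>>> servo_tool(
  plan=[
    {"offset": [0, 0, -0.06], "turn": [0, 0, 0]},
    {"offset": [0, 0, -0.16], "turn": [0, 0, 0]},
    {"offset": [0, 0, -0.3], "turn": [0, 0, 0]},
    {"offset": [0, 0, -0.45], "turn": [0, 0, 0]},
    {"offset": [0, 0, -0.6], "turn": [0, 0, 0]},
  ],
)

```text
time_s: 34.08
position: [577.9, -256.2, 171.4]
tcp_rot: [-0.0, 0.855, 0.519, -0.0]
ft_force: [1.2, 0.2, -0.2]
width: 72.6
grip_force: 0.0
```

>>> servo_tool(
  plan=[
    {"offset": [0.1, -0.1, 0], "turn": [0, 0, 0]},
    {"offset": [0.25, -0.2, 0], "turn": [0, 0, 0]},
    {"offset": [0.4, -0.25, 0], "turn": [0, 0, 0]},
    {"offset": [0.55, -0.25, 0], "turn": [0, 0, 0]},
    {"offset": [0.6, -0.25, 0], "turn": [0, 0, 0]},
  ],
)

```text
time_s: 34.5
position: [594.1, -86.5, 170.2]
tcp_rot: [-0.001, 0.852, 0.523, 0.002]
ft_force: [0.9, 1.2, 0.4]
width: 72.5
grip_force: 0.0
```

```bash
python3 - <<'E'
from h import *
a,d=bot.capture('top'); P=cloud('top',d)
print('top tote',rect((P[...,2]>20)&(P[...,2]<50),'top',33,(350,185,535,335),150))
e,d=bot.capture('scene'); Q=cloud('scene',d)
print('scene tote',rect((Q[...,2]>22)&(Q[...,2]<42),'scene',33,(340,285,520,480),150))
b=P[165:200,340:370]; k=b[...,2]>60; print('bottle top',np.median(b[k],0).round(1),k.sum())
hm=(Q[...,2]>85)&(Q[...,2]<115); print('lifter handle',rect(hm,'scene',102,(230,230,310,330),60))
print(bot.sense()['position'],bot.sense()['time_s'])
E
```

```text
top tote [(array([ 476.1, -443.7], dtype=float32), array([ 15.8, 167. ], dtype=float32), 152.8), (array([ 531.3, -350.3], dtype=float32), array([ 99.1, 101.5], dtype=float32), 62.4), (array([ 578.3, -255.8], dtype=float32), array([46.3, 77.3], dtype=float32), 63.0)]
scene tote [(array([ 530.1, -353.8], dtype=float32), array([ 94.8, 100.8], dtype=float32), 49.9), (array([ 766.5, -297.2], dtype=float32), array([22.9, 55.4], dtype=float32), 80.8), (array([ 592.8, -223.3], dtype=float32), array([ 47.5, 166.2], dtype=float32), 62.0), (array([ 637.8, -135.4], dtype=float32), array([ 16.4, 166.1], dtype=float32), 152.1)]
bottle top [628.2 -64.6 506.1] 389
lifter handle [(array([455.7, -23.1], dtype=float32), array([ 34.5, 114.6], dtype=float32), 86.5)]
[593.48978062 -90.0294132  170.03186482] 34.6
```

```bash
python3 - <<'E'
from h import *
e,d1=bot.capture('scene')
for d in (np.load('pics/scene0.npy'),d1):
    Q=cloud('scene',d); print(rect((Q[...,2]>85)&(Q[...,2]<115),'scene',102,(230,230,310,330),60),
    'bottle',rect((Q[...,2]>45)&(Q[...,2]<90),'scene',65,(395,230,430,285),60))
E
```

```text
[(array([453. , -18.1], dtype=float32), array([ 36.5, 115.8], dtype=float32), 86.9)] bottle [(array([726.7, -92.2], dtype=float32), array([30.3, 60.7], dtype=float32), 49.4)]
[(array([455.7, -23.1], dtype=float32), array([ 35.4, 114.7], dtype=float32), 85.9)] bottle [(array([727.9, -92. ], dtype=float32), array([31.5, 60.1], dtype=float32), 43.3)]
```

The lifter is within 6 mm of its original pose, flat and fully on the mat, and the bottle hasn't moved. Handing in.

```bash
python3 -c "
from workcell import bot
print(bot.sign_off())"
```

```text
the job is handed in; nothing more can be done
None
```

The job is handed in: the one plate and both cartons stand flat in the tote, and the lifter lies flat on its mat within 6 mm of where it started, although it slipped in the grip on the way back and needed re-levelling, pressing the mat with about 54 N.

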